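# Load, lock and probe a batch of sensor modules on the inspection carriage

## Task

With the carriage still clamped, stand every sensor module lying out on the white sheet in the carriage tray, flat in a cell of its own with its brass pad up; then turn the red clamp knob anticlockwise until fully loose, slide the carriage all the way up against the yellow stop and turn the knob clockwise until tight to lock it there. With the carriage locked, take the orange spring probe from its cradle, gently touch its tip on the brass pad of each module in the order red, yellow, green, blue (only those present), lay the probe back in its cradle, then loosen the knob again, draw the carriage all the way back to the other end of its travel and lock it tight, still loaded, for the next operator. Put back in the tray any module that gets knocked out of place, and do not disturb the bottle, the tweezers or the parts bin.

Things in the scene. Friction and masses are not known exactly. Their poses are not given: they have to be found in the camera images.
- red: red sensor module, loose, 60 g: an upright red square block 32 x 32 x 34 mm with a brass pad (16 mm across, 2 mm high) in the middle of its black top; None when absent. Origin at the centre of its underside, z up towards the pad, x and y along its square sides
- yellow: yellow sensor module, loose, 60 g: an upright yellow square block 32 x 32 x 34 mm with a brass pad (16 mm across, 2 mm high) in the middle of its black top; None when absent. Origin at the centre of its underside, z up towards the pad, x and y along its square sides
- green: green sensor module, loose, 60 g: an upright green square block 32 x 32 x 34 mm with a brass pad (16 mm across, 2 mm high) in the middle of its black top; None when absent. Origin at the centre of its underside, z up towards the pad, x and y along its square sides
- blue: blue sensor module, loose, 60 g: an upright blue square block 32 x 32 x 34 mm with a brass pad (16 mm across, 2 mm high) in the middle of its black top; None when absent. Origin at the centre of its underside, z up towards the pad, x and y along its square sides
- red_pad (a point): test point: centre of the top of the red module's brass pad, 36 mm above the module's underside
- yellow_pad (a point): test point: centre of the top of the yellow module's brass pad, 36 mm above the module's underside
- green_pad (a point): test point: centre of the top of the green module's brass pad, 36 mm above the module's underside
- blue_pad (a point): test point: centre of the top of the blue module's brass pad, 36 mm above the module's underside
- rail: fixed rail of the carriage stage: aluminium base 90 x 520 x 12 mm with a steel guide 34 mm wide up to 26 mm above the table. Origin at the centre of its underside; the carriage slides along its y axis, +y towards the stop
- carriage (a joint): position of the carriage along the rail in m, growing towards the stop (0 is the far end of its travel from the stop, a hard end; the range is 0 to 0.13, but the yellow stop, whose place differs each time, ends the travel sooner). It cannot be slid while clamped; freed, it takes about 2 to 4 N. The carriage is a black plate 80 mm wide, 326 mm long, its top 36 mm above the table
- tray (a point): centre of the tray floor on the carriage's top (moves with the carriage), 36 mm above the table. Axes as the rail's. Four white-floored cells in a row along y, centres at y = -69, -23, +23, +69 mm, each 48 mm (x) by 42 mm (y) inside, between aluminium walls 4 mm thick and 6 mm high
- fin (a point): top centre of the aluminium fin that stands on the carriage as a handle: 44 mm (x) by 12 mm (y), its top 84 mm above the table and 48 mm above the carriage plate; 215 mm from the tray centre towards -y. Pinch or hook it across y, or push on its faces; the axis of the knob lies 65 mm from it
- clamp (a joint): angle of the clamp knob in rad, growing clockwise seen from above: 0 is fully loose (below 0.5 the carriage is free), it grips from about 0.8, and 1.1 to 1.45 (end of travel) is locked
- clamp_grip (a point): grip point of the red clamp knob on its vertical axis, on the carriage 150 mm from the tray centre towards -y, 73 mm above the table. The knob has an upright bar 42 mm long, 14 mm thick, its top 80 mm and its lower end 48 mm above the table, on a 44 mm round; the point's x axis lies along the bar and turns with it (along the rail's x at joint 0)
- stop_face (a point): point on the face of the fixed yellow stop block (60 (x) x 20 (y) x 34 mm, standing on the guide near the rail's +y end) that the carriage meets, axes as the rail's, 31 mm above the table
- carriage_front (a point): point on the carriage's front (+y) edge that meets the stop, 98 mm from the tray centre, axes as the rail's, 31 mm above the table
- probe: orange spring probe, loose, 120 g, lying level in its cradle: a bar 160 x 18 x 20 mm along its x, origin at the centre of the bar's underside (55 mm above the table in the cradle), near its centre of mass; grip the black rubber band in the middle, pinching across its y (18 mm). At x = +72 mm a steel stem hangs down and ends in a thin brass spring plunger
- probe_tip (a point): tip of the probe's plunger: with the bar level it lies 72 mm ahead (+x) of the probe's origin and 42 mm below it; it springs in up to 10 mm with a force of about 0.25 to 2.8 N
- cradle_seat (a point): middle of the seat of the fixed probe cradle (steel foot 130 x 70 x 8 mm and two grey forks at x = +-50 mm, 12 mm thick, whose notches, 30 mm wide between lips 12 mm high, carry the probe's bar; the probe's stem hangs outside the fork at the +x end), 55 mm above the table, where the probe's origin lies when it is in the cradle; axes as the cradle's, the probe's x along it
- solvent: bystander: white bottle, 64 mm across, 130 mm tall, origin under its centre
- tweezers: bystander: steel tweezers lying flat, about 175 mm long, origin under their middle
- partsbin: bystander: black open bin 90 x 130 x 45 mm, origin under its centre

How it is judged:
By the outcome, as a careful person would: the job done as asked, in the order asked, and still so for the second after the job is handed in, with the robot touching nothing.
Of red, yellow, green, blue only 2 to 4 are there at a start; the rules pass over those that are not, and their reading is None.
At some moment in a run one of red, yellow, green, blue may be knocked a few centimetres aside while the robot is not near it.
It also fails if it takes over 210 s, if anything falls off the work surface, if the arm or the gripper's body presses on something with over 40 N, if the wrist force passes 120 N, or if a joint passes its speed limit or range.

## Robot

A 6-joint arm with a two-finger parallel gripper is mounted at the origin on the work surface. World frame = base frame: x ahead of the robot, y to its left, z up, the work surface at z = 0. Lengths are in mm, angles in rad, forces in N, time in s.
With the tool pointing down it reaches from about 275 to 1000 mm from the base axis. Payload 8.4 kg.
Tool frame: the origin (TCP) lies between the finger pads; the fingertips stand 17 mm ahead of it and the grasp point (between the pads) lies 2 mm behind it; z points along the fingers, y is the line along which they close (so a half turn about z gives the same grasp; the last joint's range is limited). The gripper opens to 85 mm and grips with 20 to 120 N. Pads are 22 mm wide; open, the fingers measure 114 mm over their backs; the gripper's body (76 mm by 85 mm) begins 54 mm behind the grasp point. The pads swing forward as they close: fully open they stand 13 mm farther back than shut.
Start: joints at [-1.117, 0.353, 1.633, -0, 1.155, -0.002], TCP at [275.112, -561.196, 209.281] pointing down, gripper open.
Joint ranges: [-2.63, 2.63], [-0.92, 2.1], [0.06, 2.66], [-1.3, 4.44], [0, 2.69], [-3.02, 3.02]. Speed limits (rad/s): [2.22, 2.22, 2.79, 3.14, 3.14, 3.14].

## Interface

Orientations are given as [roll, pitch, yaw] about the fixed x, y, z axes, in that order (R = Rz(yaw) Ry(pitch) Rx(roll)).
In Python, from rig import sense, grab_frame, sign_off gives the robot as it stands. The module is installed in compiled form; this text tells all that it offers.
- The arm moves only by the tool send_rows, never from a script. Its argument "moves" is a list that holds one entry, the list of rows, each a list of 7 numbers: the shift along the world's x, y, z in m, then the turn, a rotation vector about the world's x, y, z in rad, then the opening, from -1 (shut) to 1 (fully open). In form: [[[dx, dy, dz, rx, ry, rz, jaw], ...]]. A call has 1 to 10 rows; each row shifts and turns the commanded pose from where the row before left it; what a row does not reach is not made up. A row lasts 1/10 s, in which the tool goes at most 50 mm and 8.59 degrees, less where a joint would pass 70% of its speed; a pose out of reach is approached as far as the arm can. A call with a gripper value outside its range is refused whole. The fingers move at their own pace and stop on an object; "grip_force" is the grip in N (left out, the last holds). Time passes only in rows, so rows that do not move let the fingers close. It gives the time, the measured TCP pose, the force, the opening and the grip force at its end, in the units of the state.
- sense(): the state, without advancing time (a new reading comes with each control period).
- grab_frame(name): name is "scene" or "top" or "wrist"; returns a dict with "img" (384x512x3 uint8, red, green, blue), "mtx" (3x3 intrinsics, pixels), "dist" ([k1, k2, p1, p2, k3] as OpenCV has them; the pictures are not rectified), "rvec" (rotation vector, rad) and "tvec" (3), from world to camera coordinates, as OpenCV has them; the wrist camera has in their place "T_tool_cam" (4x4, takes a point from camera to tool coordinates, whose origin is the TCP and whose axes are the flange's). Camera axes: x right, y down, z forward; pixel columns grow to the right and rows downward; lengths in mm; the calibration is good to about 2 mm. A picture is of the moment at which its call begins: read the wrist's pose just before it. There is no depth.
- sign_off(): hands the job in; it is judged then, once.
The state is a dict: "clock": time; "qpos": joint angles; "qvel": joint speeds; "joint_efforts": joint torques, N m; "eef_pos": TCP position; "tcp_rot": TCP orientation; "contact_force": force on the tool from outside, world axes, zero at the start; "wrist_torque": the same for the moment, N m; "opening": opening from 0.0 (shut) to 1.0 (fully open); "grasp_force": force on a finger pad.
Only numpy, scipy, OpenCV 4.12 (cv2) and the standard library are available. Lean on these libraries where they do the work, as an engineer would, in place of code of your own. Each camera call takes 0.05 s, during which the arm holds its last target. There are 200 camera calls.

## Working session

There is one attempt and no reset: what is moved stays moved. The work goes in short steps, Python scripts to look and compute and a tool call to move; the robot and the scene stay as the last step left them, time stands still between calls to the robot, and variables do not carry over. Pictures are saved under pics/ and viewed, at most 14 in all, crops included, and the job is handed in when it is done.

Besides the shell and the picture viewer there is one more tool, called after "Emit:" as name([rows], argument=value, ...), one row to a line, values as JSON. send_rows: Moves the arm, as the interface text tells. Its arguments: {"type":"object","properties":{"moves":{"type":"array"},"grip_force":{"type":"number"}},"required":["moves"]}

```bash
mkdir -p pics; cat > h.py <<'E'
import numpy as np, cv2, pickle
from rig import sense, grab_frame, sign_off
def cam(n):
    s=sense(); f=grab_frame(n)
    if n=="wrist":
        from scipy.spatial.transform import Rotation as R
        T=np.eye(4); T[:3,:3]=R.from_euler('xyz',s['tcp_rot']).as_matrix(); T[:3,3]=s['eef_pos']
        W=T@np.array(f['T_tool_cam'])
    else:
        Rm=cv2.Rodrigues(np.array(f['rvec'],float))[0]; W=np.eye(4); W[:3,:3]=Rm.T; W[:3,3]=-Rm.T@np.array(f['tvec'],float).ravel()
    f['W']=W; return f
def ray(f,px,z):
    p=np.array(px,float).reshape(-1,1,2)
    u=cv2.undistortPoints(p,np.array(f['mtx'],float),np.array(f['dist'],float)).reshape(-1,2)
    d=np.c_[u,np.ones(len(u))]@f['W'][:3,:3].T; o=f['W'][:3,3]
    return o+d*((z-o[2])/d[:,2])[:,None]
def proj(f,P):
    Wi=np.linalg.inv(f['W'])
    return cv2.projectPoints(np.array(P,float).reshape(-1,1,3),cv2.Rodrigues(Wi[:3,:3])[0],Wi[:3,3],np.array(f['mtx'],float),np.array(f['dist'],float))[0].reshape(-1,2)
def save(f,name,crop=None,k=1):
    im=f['img'][:,:,::-1]
    if crop: x0,y0,x1,y1=crop; im=im[y0:y1,x0:x1]
    cv2.imwrite('pics/'+name,cv2.resize(im,None,fx=k,fy=k,interpolation=cv2.INTER_CUBIC))
E
python3 - <<'E'
from h import *
s=sense(); print(s)
for n in("scene","top"):
    f=cam(n); pickle.dump(f,open(n+'.pkl','wb')); save(f,n+'0.png',k=1.55); print(n,f['W'][:3,3].round())
E
```

```text
{'clock': 0.0, 'qpos': array([-1.11743927e+00,  3.53688911e-01,  1.63417400e+00, -7.75761404e-06,
        1.15520349e+00, -2.37949434e-03]), 'qvel': array([-0.00211237, -0.00094783,  0.00147634, -0.00088083, -0.00062591,
       -0.00044719]), 'joint_efforts': array([-1.30607928e-03, -6.05260992e+01, -3.42056644e+01, -2.42288679e-04,
        9.34372918e-03, -1.15171616e-05]), 'eef_pos': array([ 274.85172993, -560.72417217,  208.51919966]), 'tcp_rot': array([-3.14011890e+00,  3.58585816e-06,  4.55739693e-01]), 'contact_force': array([ 0.59921495, -0.51616332, -0.02110332]), 'wrist_torque': array([ 0.02553946, -0.00488622, -0.03978261]), 'grasp_force': 0.0, 'opening': 0.9990824261414643}
scene [1153.   81.  906.]
top [ 438.   29. 1253.]
```

View pics/top0.png

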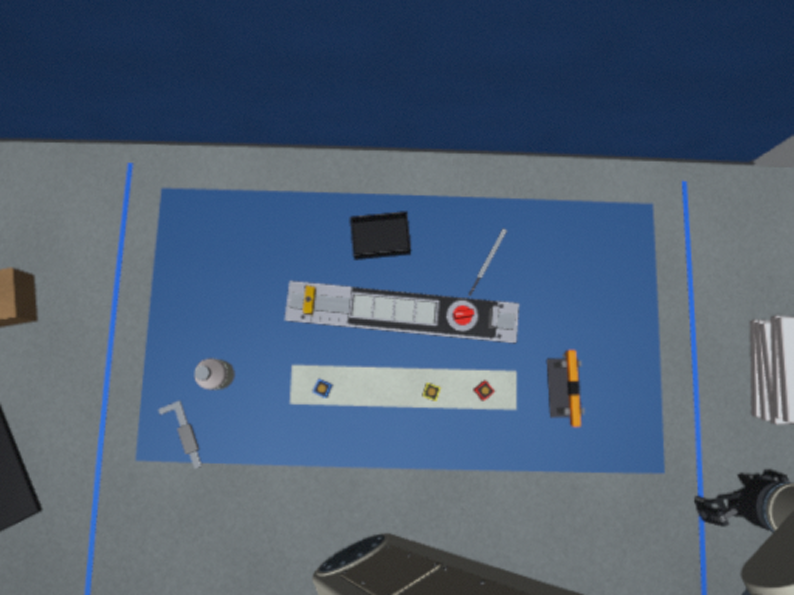

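View pics/scene0.png

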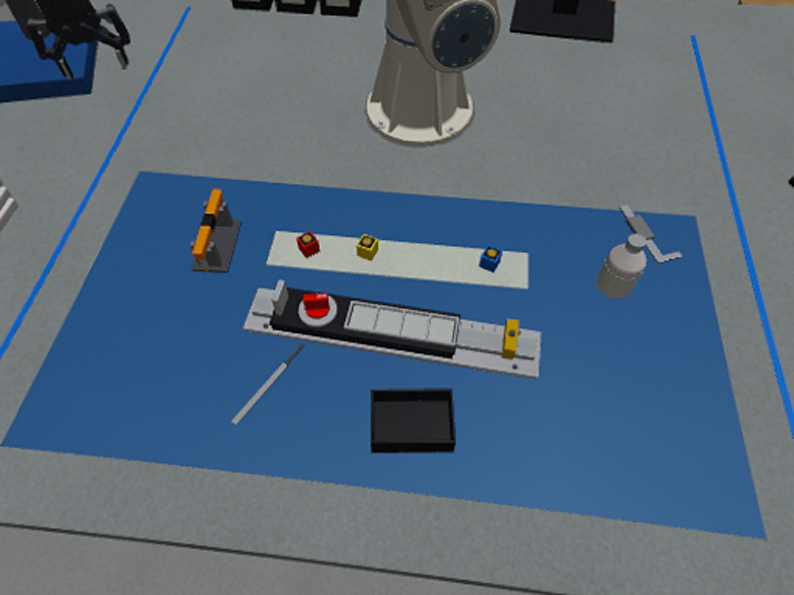

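Top view (pixels of 794-wide picture): red module (484,390), yellow (431,391), blue (322,388), knob (462,315), stop (309,300), carriage tray centre (395,308), probe in cradle with band at (573,388). No green. The scene view shows the same arrangement. Next: rough positions by masks.

```bash
python3 - <<'E'
from h import *
f=pickle.load(open('top.pkl','rb')); k=1.55
for n,p,z in [('red',(484,390),36),('yel',(431,391),36),('blue',(322,388),36),('knob',(462,315),80),('stop',(309,300),60),('tray',(395,308),36),('railL',(288,302),12),('railR',(518,322),12),('band',(573,388),75),('prA',(571,350),75),('prB',(575,427),75),('bottle',(208,372),130),('twz',(488,260),3),('bin',(381,235),45)]:
    print(n,ray(f,np.array(p)/k,z)[0].round())
w=cam('wrist'); print(np.round(w['T_tool_cam'],3)); print(w['mtx'])
s=pickle.load(open('scene.pkl','rb'))
a=cv2.resize(s['img'][115:185,110:190],None,fx=5,fy=5,interpolation=cv2.INTER_CUBIC)
b=cv2.resize(f['img'][215:285,340:385],None,fx=5,fy=5,interpolation=cv2.INTER_CUBIC)
cv2.imwrite('pics/c1.png',np.hstack([a,b])[:,:,::-1])
E
```

```text
red [ 444. -174.   36.]
yel [439. -60.  36.]
blue [438. 175.  36.]
knob [ 600. -119.   80.]
stop [625. 209.  60.]
tray [617.  23.  36.]
railL [627. 263.  12.]
railR [ 597. -254.   12.]
band [ 452. -356.   75.]
prA [ 532. -353.   75.]
prB [ 372. -359.   75.]
bottle [463. 392. 130.]
twz [ 739. -188.    3.]
bin [779.  59.  45.]
[[-2.00000e-03 -9.55000e-01 -2.96000e-01  7.51700e+01]
 [ 1.00000e+00 -2.00000e-03 -0.00000e+00 -7.69000e-01]
 [-0.00000e+00 -2.96000e-01  9.55000e-01 -1.63388e+02]
 [ 0.00000e+00  0.00000e+00  0.00000e+00  1.00000e+00]]
[[276.51616169   0.         257.58077933]
 [  0.         276.51616169 190.55855982]
 [  0.           0.           1.        ]]
```

View pics/c1.png

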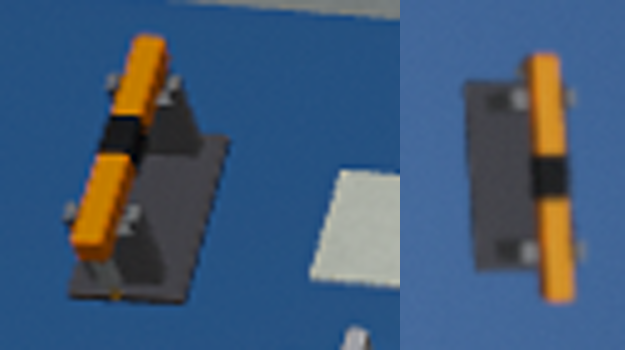

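The crop shows the stem and brass tip below the bar's near end in the scene view, so probe +x points towards world +x. I'll move to an overview with the wrist camera.

Emit:
send_rows([
  [[0.02,0.042,0.01,0,0,-0.038,1],[0.02,0.042,0.01,0,0,-0.038,1],[0.02,0.042,0.01,0,0,-0.038,1],[0.02,0.042,0.01,0,0,-0.038,1],[0.02,0.042,0.01,0,0,-0.038,1],[0.02,0.042,0,0,0,-0.038,1],[0.02,0.042,0,0,0,-0.038,1],[0.02,0.042,0,0,0,-0.038,1],[0.02,0.042,0,0,0,-0.038,1],[0.02,0.042,0,0,0,-0.038,1]],
])

```text
clock: 1.15
eef_pos: [475.5, -139.4, 259.3]
tcp_rot: [3.141, -0.0, 0.074]
contact_force: [0.5, -0.3, 0.0]
opening: 1.0
grasp_force: 0.0
```

Emit:
send_rows([
  [[0.02,0.04,0,0,0,-0.038,1],[0.02,0.04,0,0,0,-0.038,1],[0,0,0,0,0,0,1],[0,0,0,0,0,0,1],[0,0,0,0,0,0,1]],
])

```text
clock: 1.65
eef_pos: [514.6, -61.8, 259.0]
tcp_rot: [3.141, 0.001, -0.0]
contact_force: [0.1, -0.6, 0.3]
opening: 1.001
grasp_force: 0.0
```

```bash
python3 - <<'E'
from h import *
s=sense(); print(s['clock'],s['eef_pos'],s['tcp_rot'],s['qpos'])
f=cam('wrist'); pickle.dump(f,open('w1.pkl','wb')); save(f,'w1.png',k=1.55)
E
```

```text
1.65 [514.58689139 -61.77709582 259.04251075] [ 3.14130291e+00  7.32253811e-04 -5.39283861e-05] [-1.22109097e-01  1.38848660e-01  1.80104396e+00 -4.03835131e-04
  1.20239159e+00  1.44888662e+00]
```

View pics/w1.png

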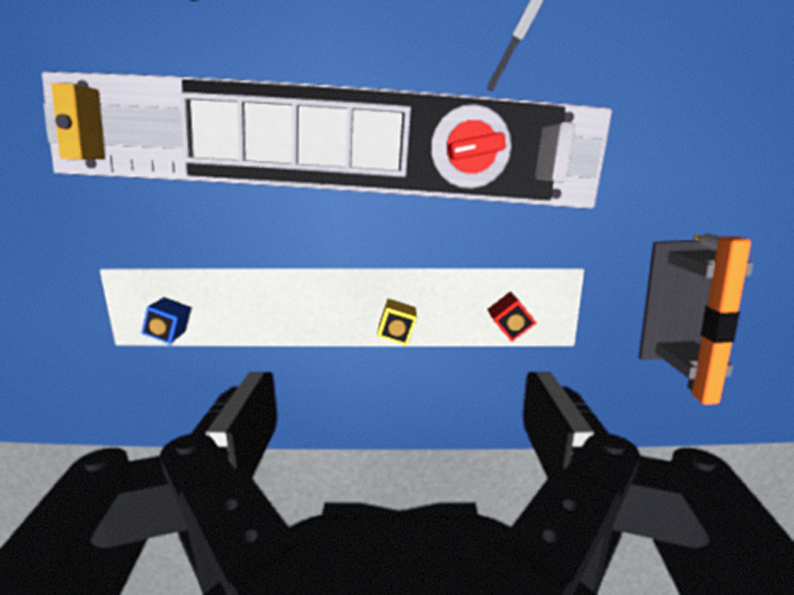

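Wrist view: blue pad (157,326), yellow (397,328), red (515,322); tray cells from (187,98) to (408,175), knob (472,146), fin (555,152), stop (78,120), probe band (720,325). Measuring all of these precisely.

```bash
cat >> h.py <<'E'
def pads(f,rois,z=36):
    "pads: colour mask brass inside roi (unscaled px) -> position, and yaw from dark top face"
    hsv=cv2.cvtColor(f['img'],cv2.COLOR_RGB2HSV); out={}
    for n,(u,v,r) in rois.items():
        u0,v0=int(u-r),int(v-r); h=hsv[v0:v0+2*r,u0:u0+2*r].astype(int); g=f['img'][v0:v0+2*r,u0:u0+2*r].astype(int)
        m=((h[...,0]>10)&(h[...,0]<24)&(h[...,1]>90)&(h[...,2]>110)).astype(np.uint8)
        _,l,st,c=cv2.connectedComponentsWithStats(m); i=1+np.argmax(st[1:,4])
        blk=((g.max(2)<60)|(l==i)).astype(np.uint8)
        _,lb,_,_=cv2.connectedComponentsWithStats(blk); j=np.bincount(lb[l==i]).argmax()
        pts=np.argwhere(lb==j)[:,::-1]+[u0,v0]
        W=ray(f,pts,34)[:,:2].astype(np.float32); R=cv2.minAreaRect(W)
        out[n]=(ray(f,c[i]+[u0,v0],z)[0][:2].round(1),st[i,4],np.round(R[0],1),np.round(R[1],1),round(R[2],1))
    return out
E
python3 - <<'E'
from h import *
f=pickle.load(open('w1.pkl','rb')); k=1.55
for n,v in pads(f,{'blue':(157/k,326/k,20),'yellow':(397/k,328/k,20),'red':(515/k,322/k,20)}).items(): print(n,*v)
hsv=cv2.cvtColor(f['img'],cv2.COLOR_RGB2HSV).astype(int)
H,S,V=[hsv[...,i] for i in range(3)]
yy,xx=np.mgrid[:384,:512]
def rect(m,z,n):
    m=m.astype(np.uint8); _,l,st,c=cv2.connectedComponentsWithStats(m); i=1+np.argmax(st[1:,4])
    W=ray(f,np.argwhere(l==i)[:,::-1],z)[:,:2].astype(np.float32); R=cv2.minAreaRect(W)
    print(n,np.round(R[0],1),np.round(R[1],1),round(R[2],2),st[i,4]); return R
# white cells
roi=(xx>118)&(xx<266)&(yy>60)&(yy<116)
m=(roi&(V>190)&(S<40)).astype(np.uint8)
_,l,st,c=cv2.connectedComponentsWithStats(m)
for i in range(1,len(st)):
    if st[i,4]>200: print('cell',ray(f,c[i],36)[0].round(1),st[i])
R=rect(roi&(V>120)&(S<60),42,'tray walls')
kr=(xx>280)&(xx<335)&(yy>60)&(yy<125)
rect(kr&(V>100)&(S<60),48,'knob round?')
rect(kr&(S>150)&((H<8)|(H>172))&(V>200),80,'knob bar top?')
rect(kr&(S>150)&((H<8)|(H>172)),60,'knob red all')
pr=(xx>430)&(yy>140)&(yy<270)
o=pr&(H>8)&(H<20)&(S>180)&(V>190); rect(o,75,'probe orange')
m=pr&(V<60)&(xx>450)&(xx<480)&(yy>198)&(yy<222); rect(m,75,'band')
for n,p,z in [('carr left edge a',(183,80),36),('carr b',(188,180),36),('stop top near a',(80,84),60),('stopface low a',(100,88),31),('stopface b',(100,158),31),('fin top a',(565,122),84),('fin top b',(552,182),84),('railend a',(610,110),12),('b',(596,207),12),('railL a',(43,72),12),('b',(55,175),12)]:
    print(n,ray(f,np.array(p)/k,z)[0].round(1))
cv2.imwrite('pics/w1c.png',cv2.resize(f['img'][55:140,20:400,::-1],None,fx=2.1,fy=2.1,interpolation=cv2.INTER_CUBIC))
E
```

```text
blue [438.3 177.3] 91 [438.5 177.3] [22.1 20.9] 67.6
yellow [437.1 -58.4] 96 [436.9 -58.4] [22.3 22.1] 71.5
red [ 442.6 -173. ] 95 [ 442.5 -173.1] [22.  22.6] 40.5
cell [613.4  26.4  36. ] [ 119   61  145   55 5766]
tray walls [610.2  27.7] [194.2  67.8] 88.72 6529
knob round? [ 602.7 -122.7] [66.7 62.2] 1.16 1165
knob bar top? [ 602.8 -117.3] [38.  40.3] 52.21 823
knob red all [ 603.6 -120.5] [40.3 42.7] 52.21 855
probe orange [ 405.7 -354.9] [61.  16.8] 2.28 316
band [ 453.7 -346.6] [31.7 32.9] 1.71 401
carr left edge a [658.4 119.3  36. ]
carr b [576.7 125.5  36. ]
stop top near a [654.1 193.4  60. ]
stopface low a [655.4 196.1  31. ]
stopface b [597.3 206.6  31. ]
fin top a [ 619.5 -185.    84. ]
fin top b [ 575.8 -179.2   84. ]
railend a [ 636.8 -251.6   12. ]
b [ 550.  -249.1   12. ]
railL a [674.4 261.   12. ]
b [583.3 268.1  12. ]
```

```bash
cat >> h.py <<'E'
def traymeas(f,roi):
    hsv=cv2.cvtColor(f['img'],cv2.COLOR_RGB2HSV).astype(int); x0,y0,x1,y1=roi
    m=np.zeros(hsv.shape[:2],bool); m[y0:y1,x0:x1]=True
    m&=(hsv[...,2]>190)&(hsv[...,1]<40)
    _,l,st,c=cv2.connectedComponentsWithStats(m.astype(np.uint8)); i=1+np.argmax(st[1:,4])
    W=ray(f,np.argwhere(l==i)[:,::-1],36)[:,:2]; R=cv2.minAreaRect(W.astype(np.float32)); return R,W
E
python3 - <<'E'
from h import *
f=pickle.load(open('w1.pkl','rb'))
R,W=traymeas(f,(118,60,266,116)); print(R)
for yaw in(-.05,-.06,-.07,-.08,-.09):
    c,s=np.cos(yaw),np.sin(yaw); L=W@np.array([[c,-s],[s,c]]) # local
    q=np.percentile(L,[0.5,99.5],axis=0); mid=q.mean(0); print(yaw,(q[1]-q[0]).round(1),(mid@np.array([[c,s],[-s,c]])).round(1))
hsv=cv2.cvtColor(f['img'],cv2.COLOR_RGB2HSV).astype(int)
m=np.zeros((384,512),np.uint8); m[60:125,280:335]=((hsv[...,1]>150)&((hsv[...,0]<8)|(hsv[...,0]>172)))[60:125,280:335]
V=hsv[...,2][m>0]; print(np.histogram(V,8))
cv2.imwrite('pics/k.png',cv2.resize(f['img'][60:135,270:400,::-1],None,fx=6,fy=6,interpolation=cv2.INTER_CUBIC))
E
```

```text
((607.1067504882812, 30.1424560546875), (195.2378692626953, 70.87230682373047), 86.15823364257812)
-0.05 [ 67.9 192.8] [608.7  29.6]
-0.06 [ 68.1 192.6] [608.   29.5]
-0.07 [ 68.7 192.3] [607.4  29.5]
-0.08 [ 69.6 192. ] [607.1  29.5]
-0.09 [ 70.9 191.8] [607.   29.5]
(array([ 10,   5,   6,   3,   8,  12,  96, 715]), array([ 98.   , 117.125, 136.25 , 155.375, 174.5  , 193.625, 212.75 ,
       231.875, 251.   ]))
```

View pics/k.png

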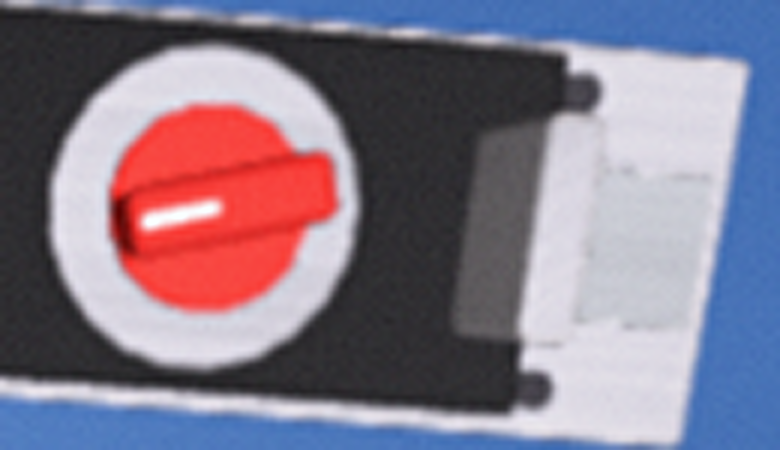

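Crop: knob bar top from about (130,225) to (333,182), disc centred at (205,206), fin top (565,230) — bar is close to along the rail, as clamped.

```bash
python3 - <<'E'
from h import *
f=pickle.load(open('w1.pkl','rb'))
q=ray(f,[(130/6+270,225/6+60),(333/6+270,182/6+60)],80); d=q[1]-q[0]; print('bar',q.mean(0).round(1),np.hypot(*d[:2]).round(1),np.arctan2(d[1],d[0]))
print('disc',ray(f,[(205/6+270,206/6+60)],[48,])[0].round(1), ray(f,[(205/6+270,206/6+60)],40)[0].round(1))
g=cv2.cvtColor(f['img'],cv2.COLOR_RGB2HSV).astype(int)
m=((g[...,2]>190)&(g[...,1]<40)).astype(np.uint8); m[:60]=0;m[118:]=0;m[:,:121]=0;m[:,264:]=0
m=cv2.morphologyEx(m,cv2.MORPH_OPEN,np.ones((15,15)))
_,l,st,c=cv2.connectedComponentsWithStats(m)
for i in range(1,len(st)): print(st[i],ray(f,c[i],36)[0].round(1))
W=ray(f,np.argwhere(m>0)[:,::-1],36)[:,:2]
for z in (36,42):
  W=ray(f,np.argwhere(m>0)[:,::-1],z)[:,:2]; R=cv2.minAreaRect(W.astype(np.float32)); print(z,R)
# probe bar edge fit
H,S,V=g[...,0],g[...,1],g[...,2]
o=((H>5)&(H<22)&(S>150)&(V>150)).astype(np.uint8); o[:,:440]=0; o[:148]=0;o[270:]=0
_,l,st,c=cv2.connectedComponentsWithStats(o)
for i in range(1,len(st)):
  if st[i,4]>50:
    R=cv2.minAreaRect(ray(f,np.argwhere(l==i)[:,::-1],75)[:,:2].astype(np.float32)); print('probe part',st[i],np.round(R[0],1),np.round(R[1],1),R[2])
E
```

```text
bar [ 602.3 -121.5   80. ] 40.5 -1.3651983526450482
disc [ 603.  -121.4   48. ] [ 603.3 -122.7   40. ]
[ 124   66   32   40 1242] [616.5  94.9  36. ]
[ 159   67   32   38 1181] [615.4  48.4  36. ]
[ 193   69   33   41 1299] [610.8   2.7  36. ]
[ 227   72   31   40 1200] [607.  -40.8  36. ]
36 ((611.5431518554688, 27.692245483398438), (177.87460327148438, 50.99602127075195), 85.97013854980469)
42 ((611.20263671875, 26.309375762939453), (175.11239624023438, 50.204124450683594), 85.97013854980469)
probe part [463 154  21  48 607] [ 498.6 -350.4] [65.7 18.6] 2.4536197185516357
probe part [452 221  20  39 467] [ 405.7 -355. ] [61.9 18.9] 2.101053476333618
```

Tray centre ≈ (612, 26.5), rail yaw −0.07, knob axis ≈ (602,−122), bar joint ≈ 1.30, probe ≈ (452,−353) yaw 0.04: consistent with the stated spacings. Picking red.

Emit:
send_rows([
  [[-0.012,-0.0185,-0.023,0,0,0.1178,1],[-0.012,-0.0185,-0.023,0,0,0.1178,1],[-0.012,-0.0185,-0.023,0,0,0.1178,1],[-0.012,-0.0185,-0.023,0,0,0.1178,1],[-0.012,-0.0185,-0.023,0,0,0.1178,1],[-0.012,-0.0185,-0.023,0,0,0.1178,1],[0,0,-0.02,0,0,0,1],[0,0,0,0,0,0,1],[0,0,0,0,0,0,1]],
], grip_force=30)

```text
clock: 2.6
eef_pos: [442.8, -172.9, 101.6]
tcp_rot: [-3.141, 0.0, 0.705]
contact_force: [-1.1, 0.5, 0.3]
opening: 1.004
grasp_force: 0.0
```

```bash
python3 - <<'E'
from h import *
s=sense(); print(s['eef_pos'],s['tcp_rot'])
f=cam('wrist'); pickle.dump(f,open('w2.pkl','wb'))
u=proj(f,[442.6,-173,36])[0]; print(u)
for n,v in pads(f,{'red':(*u,45)}).items(): print(n,*v)
E
```

```text
[ 442.80577885 -172.87503197  101.62332373] [-3.14120135e+00  1.75973477e-04  7.04629900e-01]
[258.62861752 195.56890259]
red [ 442.3 -173.4] 275 [ 442.2 -173.8] [23.2 23.2] 40.3
```

Emit:
send_rows([
  [[0,0,-0.03,0,0,0,1],[0,0,-0.03,0,0,0,1],[0,0,-0.013,0,0,0,1],[0,0,0,0,0,0,1],[0,0,0,0,0,0,-1],[0,0,0,0,0,0,-1],[0,0,0,0,0,0,-1],[0,0,0,0,0,0,-1],[0,0,0,0,0,0,-1],[0,0,0,0,0,0,-1]],
])

```text
clock: 3.65
eef_pos: [443.2, -172.2, 28.5]
tcp_rot: [3.141, -0.0, 0.707]
contact_force: [-0.2, 0.4, -0.2]
opening: 0.003
grasp_force: 0.0
```

Emit:
send_rows([
  [[0,0,0.03,0,0,0,-1],[0,0,0.03,0,0,0,-1],[0,0,0.03,0,0,0,-1],[0.028,0.0294,0,0,0,0.1325,-1],[0.028,0.0294,0,0,0,0.1325,-1],[0.028,0.0294,0,0,0,0.1325,-1],[0.028,0.0294,0,0,0,0.1325,-1],[0.028,0.0294,0,0,0,0.1325,-1],[0.028,0.0294,0,0,0,0.1325,-1],[0,0,0,0,0,0,-1]],
])

```text
clock: 4.65
eef_pos: [614.5, 7.5, 118.4]
tcp_rot: [3.139, -0.001, 1.508]
contact_force: [-0.1, -0.2, -0.2]
opening: 0.001
grasp_force: 0.0
```

The gripper shut empty; checking where red went.

```bash
python3 - <<'E'
from h import *
f=cam('top'); pickle.dump(f,open('t2.pkl','wb')); w=cam('wrist'); pickle.dump(w,open('w3.pkl','wb'))
a=cv2.resize(f['img'][180:300,160:400],(800,400),interpolation=cv2.INTER_CUBIC); 
b=cv2.resize(w['img'],(267,200))
p=np.zeros((200,800,3),np.uint8); p[:,:267]=b
cv2.imwrite('pics/t2.png',np.vstack([a,p])[:,:,::-1])
E
```

```text
(no output)
```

View pics/t2.png

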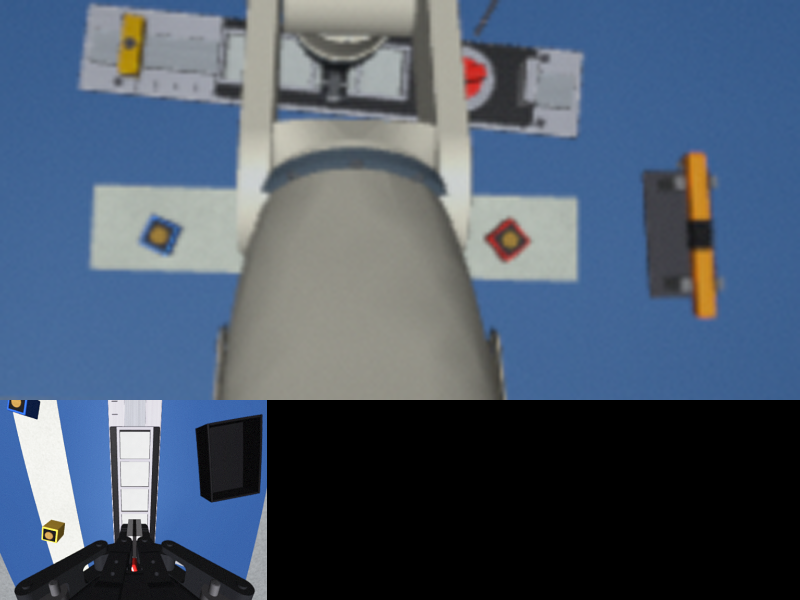

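Red still stands on the sheet (507,238 in the picture), upright, blue at (158,234). Checking whether it moved and where the fingertips really are.

```bash
python3 - <<'E'
from h import *
a=pickle.load(open('top.pkl','rb'));b=pickle.load(open('t2.pkl','rb')); w=pickle.load(open('w3.pkl','rb'))
for f in(a,b): print(pads(f,{'red':(484/1.55,390/1.55,9),'blue':(322/1.55,388/1.55,9)}))
s=sense(); print(s['eef_pos'],s['opening'])
T=np.linalg.inv(np.array(w['T_tool_cam']))
for z in(-30,-13,0,17): 
  print(z,cv2.projectPoints(np.array([[0.,0,z]]),cv2.Rodrigues(T[:3,:3])[0],T[:3,3],w['mtx'],np.array(w['dist'],float))[0].ravel())
cv2.imwrite('pics/w3c.png',cv2.resize(w['img'][200:384,130:390,::-1],None,fx=3,fy=3))
E
```

```text
{'red': (array([ 444. , -174.9]), np.int32(16), array([ 444. , -175.2]), array([10. , 10.3]), 1.4), 'blue': (array([439.3, 177. ]), np.int32(20), array([439.5, 177.5]), array([13.2, 13.4]), 1.7)}
{'red': (array([ 444. , -174.9]), np.int32(16), array([ 444. , -175.2]), array([10. , 10.3]), 1.4), 'blue': (array([439. , 176.8]), np.int32(19), array([438.7, 176.7]), array([11.8, 14. ]), 47.0)}
[610.91442416   4.75966454 117.78182792] 0.0008875871398780094
-30 [259.41634529 251.53869206]
-13 [259.2102744 237.2576807]
0 [259.0775178  228.06712031]
17 [258.92908997 217.80053326]
```

View pics/w3c.png

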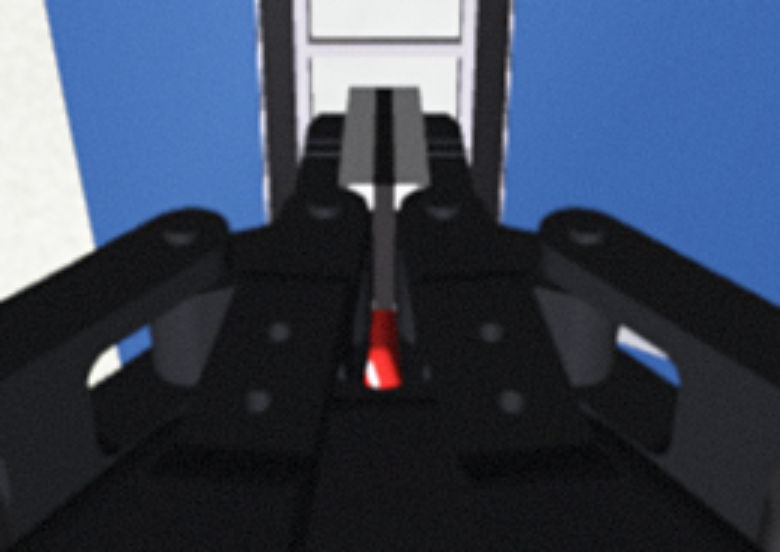

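```bash
python3 - <<'E'
from h import *
w=pickle.load(open('w3.pkl','rb'))
T=np.linalg.inv(np.array(w['T_tool_cam']))
for x in(-11,0,11):
  for z in(-30,-20,-10,0,10,17):
    print(x,z,cv2.projectPoints(np.array([[x,-12.,z],[x,12,z]],float),cv2.Rodrigues(T[:3,:3])[0],T[:3,3],w['mtx'],np.array(w['dist'],float))[0].reshape(-1,2).round().tolist())
# knob seen through the gap: where should the knob be
print(proj(w,[602,-122,80]),proj(w,[610.4,3.6,36]))
E
```

```text
-11 -30 [[238.0, 269.0], [281.0, 269.0]]
-11 -20 [[239.0, 259.0], [280.0, 259.0]]
-11 -10 [[240.0, 251.0], [278.0, 251.0]]
-11 0 [[241.0, 243.0], [277.0, 243.0]]
-11 10 [[242.0, 236.0], [276.0, 236.0]]
-11 17 [[242.0, 232.0], [276.0, 232.0]]
0 -30 [[237.0, 252.0], [281.0, 251.0]]
0 -20 [[239.0, 243.0], [280.0, 243.0]]
0 -10 [[240.0, 235.0], [279.0, 235.0]]
0 0 [[241.0, 228.0], [278.0, 228.0]]
0 10 [[241.0, 222.0], [277.0, 222.0]]
0 17 [[242.0, 218.0], [276.0, 218.0]]
11 -30 [[237.0, 233.0], [282.0, 233.0]]
11 -20 [[238.0, 225.0], [281.0, 225.0]]
11 -10 [[239.0, 218.0], [279.0, 218.0]]
11 0 [[240.0, 212.0], [278.0, 212.0]]
11 10 [[241.0, 207.0], [277.0, 207.0]]
11 17 [[242.0, 203.0], [276.0, 203.0]]
[[256.9353513  336.50114466]] [[256.67091933 192.95049607]]
```

Red was not touched at all, and the wrist view puts the fingertips some 25 mm *behind* the reported TCP rather than 17 mm ahead. I'll check this with the scene camera.

```bash
python3 - <<'E'
from h import *
f=cam('scene'); s=sense(); p=s['eef_pos']; print(p)
u=proj(f,[p+[0,0,d] for d in(-17,0,25,40)]); print(u.round(1)); 
im=f['img'].copy(); c=u[1].astype(int); x0,y0=c[0]-50,c[1]-60
im=cv2.resize(im[y0:y0+100,x0:x0+100],None,fx=6,fy=6,interpolation=cv2.INTER_CUBIC)
for q in u:
    t=((q-[x0,y0]+.5)*6).astype(int); cv2.line(im,(t[0]+30,t[1]),(t[0]+80,t[1]),(0,255,0),1)
cv2.imwrite('pics/s3.png',im[:,:,::-1])
E
```

```text
[610.23923593   4.04937004 117.80456403]
[[250.1 192.9]
 [250.  189.1]
 [249.9 183.3]
 [249.8 179.7]]
```

View pics/s3.png

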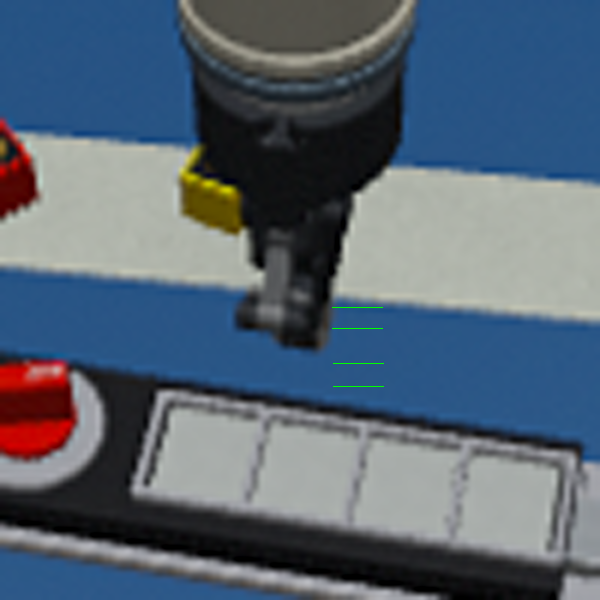

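Scene crop: the fingertips end near row 345 — between the 0 and +25 mm marks, i.e. also above the reported TCP. A gentle touch with shut fingers on the bare mat will settle the offset.

Emit:
send_rows([
  [[-0.025,0,0,0,0,0,-1],[-0.025,0,0,0,0,0,-1],[-0.025,0,-0.01,0,0,0,-1],[-0.02,0,-0.02,0,0,0,-1],[0,0,-0.03,0,0,0,-1],[0,0,-0.03,0,0,0,-1],[0,0,-0.02,0,0,0,-1],[0,0,-0.008,0,0,0,-1],[0,0,0,0,0,0,-1],[0,0,0,0,0,0,-1]],
])

```text
clock: 5.8
eef_pos: [516.3, 3.8, 1.0]
tcp_rot: [3.141, 0.0, 1.501]
contact_force: [-0.5, 0.8, 0.2]
opening: 0.001
grasp_force: 0.0
```

Emit:
send_rows([
  [[0,0,-0.002,0,0,0,-1],[0,0,-0.002,0,0,0,-1],[0,0,-0.002,0,0,0,-1],[0,0,0,0,0,0,-1]],
])

```text
clock: 6.2
eef_pos: [516.1, 4.2, -5.7]
tcp_rot: [3.142, -0.0, 1.502]
contact_force: [0.4, -0.3, 0.3]
opening: -0.001
grasp_force: 0.0
```

Emit:
send_rows([
  [[0,0,-0.002,0,0,0,-1],[0,0,-0.002,0,0,0,-1],[0,0,0,0,0,0,-1]],
])

```text
clock: 6.5
eef_pos: [515.9, 4.2, -10.0]
tcp_rot: [-3.141, 0.0, 1.502]
contact_force: [-0.8, 0.7, -0.7]
opening: -0.005
grasp_force: 0.0
```

```bash
python3 - <<'E'
from h import *
w=cam('wrist'); save(w,'w4.png',(120,150,400,384),2.8); s=sense(); print(s['eef_pos'],s['contact_force'])
E
```

```text
[515.95788567   4.21516979  -9.90169636] [-0.45477518 -0.02169144 -1.06009765]
```

View pics/w4.png

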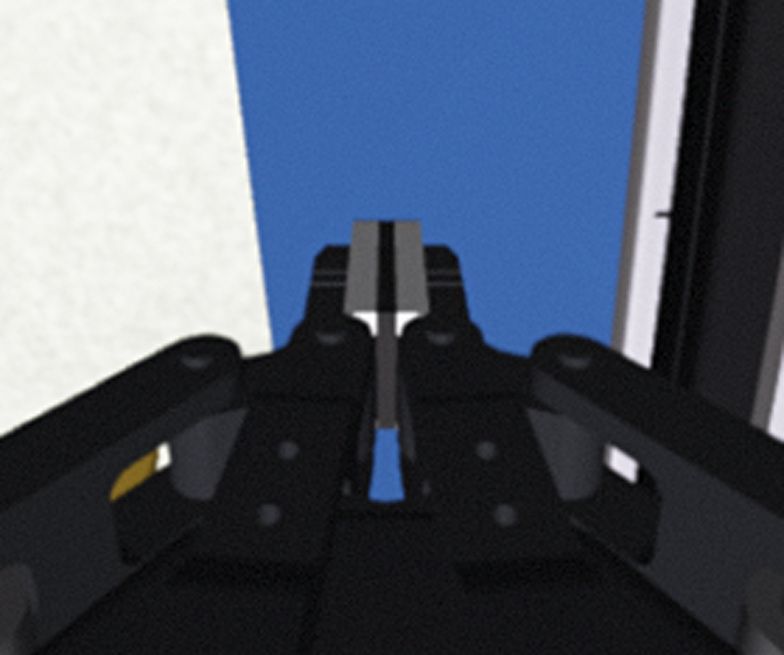

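The wrist view shows the shut tips over bare mat, nothing near; no contact yet at −10. Continuing in small steps.

Emit:
send_rows([
  [[0,0,-0.0015,0,0,0,-1],[0,0,-0.0015,0,0,0,-1],[0,0,0,0,0,0,-1]],
])

```text
clock: 6.85
eef_pos: [515.9, 4.2, -12.9]
tcp_rot: [-3.141, 0.0, 1.502]
contact_force: [-1.2, -0.3, 0.6]
opening: 0.0
grasp_force: 0.0
```

Emit:
send_rows([
  [[0,0,-0.0015,0,0,0,-1],[0,0,0,0,0,0,-1]],
])

```text
clock: 7.05
eef_pos: [516.0, 4.2, -14.4]
tcp_rot: [-3.141, 0.0, 1.502]
contact_force: [-0.5, 0.0, -0.1]
opening: 0.005
grasp_force: 0.0
```

Emit:
send_rows([
  [[0,0,-0.0015,0,0,0,-1],[0,0,-0.0015,0,0,0,-1],[0,0,0,0,0,0,-1]],
])

```text
clock: 7.35
eef_pos: [516.0, 4.2, -17.4]
tcp_rot: [-3.141, 0.0, 1.502]
contact_force: [-0.4, 0.4, -0.2]
opening: 0.0
grasp_force: 0.0
```

Emit:
send_rows([
  [[0,0,-0.0015,0,0,0,-1],[0,0,-0.0015,0,0,0,-1],[0,0,0,0,0,0,-1]],
])

```text
clock: 7.65
eef_pos: [516.0, 4.2, -20.4]
tcp_rot: [-3.141, 0.0, 1.502]
contact_force: [-0.7, 0.4, 0.4]
opening: 0.0
grasp_force: 0.0
```

Emit:
send_rows([
  [[0,0,-0.0015,0,0,0,-1],[0,0,-0.0015,0,0,0,-1],[0,0,0,0,0,0,-1]],
])

```text
clock: 7.95
eef_pos: [516.3, 4.2, -22.0]
tcp_rot: [3.141, -0.0, 1.502]
contact_force: [-4.8, -0.1, 20.7]
opening: 0.001
grasp_force: 10.4
```

Contact at reported z ≈ −21.4: the fingertips truly stand 21 mm behind the reported TCP, so everything needs a −38.5 mm correction in z. Now picking yellow with it.

Emit:
send_rows([
  [[0,0,0.004,0,0,0,-1],[0,0,0.03,0,0,0,1],[0,0,0.05,0,0,0,1],[-0.0197,-0.0157,0,0,0,-0.0635,1],[-0.0197,-0.0157,0,0,0,-0.0635,1],[-0.0197,-0.0157,0,0,0,-0.0635,1],[-0.0197,-0.0157,0,0,0,-0.0635,1],[0,0,0,0,0,0,1],[0,0,0,0,0,0,1],[0,0,0,0,0,0,1]],
])

```text
clock: 8.95
eef_pos: [438.3, -58.4, 61.0]
tcp_rot: [3.141, -0.0, 1.248]
contact_force: [-0.0, -0.0, 0.0]
opening: 0.996
grasp_force: 0.0
```

Emit:
send_rows([
  [[0,0,-0.03,0,0,0,1],[0,0,-0.025,0,0,0,1],[0,0,-0.016,0,0,0,1],[0,0,0,0,0,0,1],[0,0,0,0,0,0,-1],[0,0,0,0,0,0,-1],[0,0,0,0,0,0,-1],[0,0,0,0,0,0,-1],[0,0,0,0,0,0,-1],[0,0,0,0,0,0,-1]],
])

```text
clock: 9.95
eef_pos: [438.1, -58.7, -9.3]
tcp_rot: [3.14, -0.0, 1.247]
contact_force: [-1.1, 1.3, 6.2]
opening: 0.364
grasp_force: 29.9
```

Emit:
send_rows([
  [[0,0,0.02,0,0,0,-1],[0,0,0.03,0,0,0,-1],[0,0,0.025,0,0,0,-1],[0.0285,0.018,0,0,0,0.042,-1],[0.0295,0.018,0,0,0,0.042,-1],[0.0295,0.018,0,0,0,0.042,-1],[0.0295,0.018,0,0,0,0.042,-1],[0.0295,0.018,0,0,0,0.042,-1],[0.0285,0.018,0,0,0,0.043,-1],[0,0,0,0,0,0,-1]],
])

```text
clock: 10.95
eef_pos: [616.3, 51.5, 65.7]
tcp_rot: [3.137, -0.001, 1.503]
contact_force: [0.0, -1.1, -0.8]
opening: 0.366
grasp_force: 30.2
```

Emit:
send_rows([
  [[0,0,0,0,0,0,-1],[0,0,-0.015,0,0,0,-1],[0,0,-0.015,0,0,0,-1],[0,0,-0.004,0,0,0,-1],[0,0,0,0,0,0,-1]],
])

```text
clock: 11.45
eef_pos: [610.8, 48.9, 29.2]
tcp_rot: [-3.139, 0.0, 1.5]
contact_force: [0.1, 0.2, -0.4]
opening: 0.365
grasp_force: 30.2
```

Emit:
send_rows([
  [[0.002,0,-0.001,0,0,0,-1],[0,0,-0.001,0,0,0,-1],[0,0,0,0,0,0,-1],[0,0,0,0,0,0,1],[0,0,0,0,0,0,1],[0,0,0,0,0,0,1],[0,0,0,0,0,0,1],[0,0,0.02,0,0,0,1],[0,0,0.03,0,0,0,1],[0,0,0,0,0,0,1]],
])

```text
clock: 12.45
eef_pos: [616.9, 49.6, 82.4]
tcp_rot: [3.136, -0.001, 1.501]
contact_force: [0.4, 0.2, 0.3]
opening: 0.997
grasp_force: 0.0
```

```bash
python3 - <<'E'
from h import *
s=sense(); print(s['eef_pos'],s['tcp_rot'])
f=cam('wrist'); pickle.dump(f,open('w5.pkl','wb'))
u=proj(f,[613.6,49.4,72])[0]; print(u)
hsv=cv2.cvtColor(f['img'],cv2.COLOR_RGB2HSV).astype(int)
print(pads(f,{'y':(*u,40)},72))
u=proj(f,[438.3,177.3,36])[0]; print(u)
try: print(pads(f,{'b':(*u,30)},36))
except Exception as e: print(e)
# remaining white cell
E
```

```text
bash:   996 Segmentation fault         python3 - <<'E'
from h import *
s=sense(); print(s['eef_pos'],s['tcp_rot'])
f=cam('wrist'); pickle.dump(f,open('w5.pkl','wb'))
u=proj(f,[613.6,49.4,72])[0]; print(u)
hsv=cv2.cvtColor(f['img'],cv2.COLOR_RGB2HSV).astype(int)
print(pads(f,{'y':(*u,40)},72))
u=proj(f,[438.3,177.3,36])[0]; print(u)
try: print(pads(f,{'b':(*u,30)},36))
except Exception as e: print(e)
# remaining white cell
E
```

```bash
python3 -u - <<'E'
from h import *
s=sense(); print(s['eef_pos'],s['tcp_rot'])
f=cam('wrist'); pickle.dump(f,open('w5.pkl','wb'))
u=proj(f,[613.6,49.4,72])[0]; print(u)
save(f,'w5.png',k=1.5)
print(pads(f,{'y':(*u,30)},72))
E
```

```text
[615.90031413  49.51827845  80.72436068] [ 3.13776177e+00 -5.61450855e-04  1.50061667e+00]
[255.57936495 222.96697122]
{'y': (array([613.6,  49.8]), np.int32(432), array([612.4,  34.1]), array([28.7, 29.2]), 85.8)}
```

View pics/w5.png

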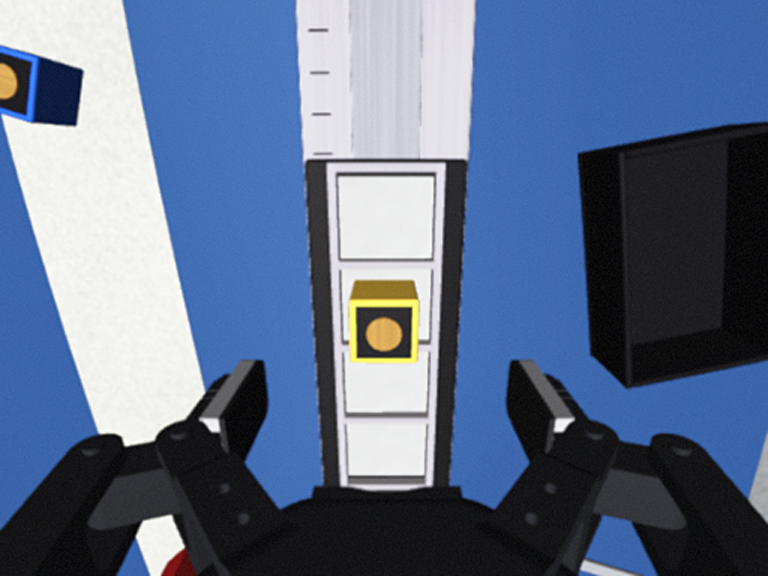

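Yellow stands flat in the second cell from the stop, pad at the wanted spot. Going to blue and re-measuring from above.

Emit:
send_rows([
  [[-0.0296,0.0213,0,0,0,-0.0535,1],[-0.0296,0.0213,0,0,0,-0.0535,1],[-0.0296,0.0213,0,0,0,-0.0535,1],[-0.0296,0.0213,0,0,0,-0.0535,1],[-0.0296,0.0213,0,0,0,-0.0535,1],[-0.0296,0.0213,0,0,0,-0.0535,1],[0,0,-0.01,0,0,0,1],[0,0,-0.01,0,0,0,1],[0,0,0,0,0,0,1],[0,0,0,0,0,0,1]],
])

```text
clock: 13.55
eef_pos: [437.1, 176.6, 58.1]
tcp_rot: [-3.141, 0.001, 1.179]
contact_force: [-0.3, -0.4, 0.1]
opening: 0.998
grasp_force: 0.0
```

```bash
python3 -u - <<'E'
from h import *
s=sense(); print(s['eef_pos'],s['tcp_rot'])
f=cam('wrist'); u=proj(f,[438.3,177.3,36])[0]; print(u,pads(f,{'b':(*u,40)},36))
E
```

```text
[437.13862374 176.59232318  58.12849468] [-3.14089856e+00  8.27316918e-04  1.17894630e+00]
[260.11946909 213.2455091 ] {'b': (array([437.4, 178.3]), np.int32(386), array([437.5, 178.4]), array([23.4, 24. ]), 67.4)}
```

Emit:
send_rows([
  [[0,0.0015,-0.03,0,0,0,1],[0,0,-0.025,0,0,0,1],[0,0,-0.013,0,0,0,1],[0,0,0,0,0,0,1],[0,0,0,0,0,0,-1],[0,0,0,0,0,0,-1],[0,0,0,0,0,0,-1],[0,0,0,0,0,0,-1],[0,0,0,0,0,0,-1],[0,0,0,0,0,0,-1]],
])

```text
clock: 14.6
eef_pos: [437.3, 178.9, -8.3]
tcp_rot: [3.141, -0.001, 1.18]
contact_force: [-0.7, -0.2, 7.4]
opening: 0.369
grasp_force: 30.0
```

Emit:
send_rows([
  [[0,0,0.02,0,0,0,-1],[0,0,0.03,0,0,0,-1],[0,0,0.025,0,0,0,-1],[0.03,-0.0138,0,0,0,0.0535,-1],[0.03,-0.0138,0,0,0,0.0535,-1],[0.03,-0.0138,0,0,0,0.0535,-1],[0.03,-0.0138,0,0,0,0.0535,-1],[0.03,-0.0138,0,0,0,0.0535,-1],[0.03,-0.0138,0,0,0,0.0535,-1],[0,0,0,0,0,0,-1]],
])

```text
clock: 15.6
eef_pos: [620.7, 94.4, 66.6]
tcp_rot: [3.138, -0.0, 1.5]
contact_force: [-0.2, -0.2, -0.6]
opening: 0.366
grasp_force: 30.2
```

Emit:
send_rows([
  [[0,0,0,0,0,0,-1],[0,0,-0.015,0,0,0,-1],[0,0,-0.015,0,0,0,-1],[0,0,-0.004,0,0,0,-1],[0,0,0,0,0,0,-1],[0,0,0,0,0,0,-1]],
])

```text
clock: 16.2
eef_pos: [616.4, 96.1, 31.5]
tcp_rot: [-3.141, 0.0, 1.501]
contact_force: [0.4, -0.2, -0.7]
opening: 0.364
grasp_force: 30.2
```

Emit:
send_rows([
  [[0,-0.0005,-0.002,0,0,0,-1],[0,0,-0.001,0,0,0,-1],[0,0,0,0,0,0,-1],[0,0,0,0,0,0,1],[0,0,0,0,0,0,1],[0,0,0,0,0,0,1],[0,0,0,0,0,0,1],[0,0,0.02,0,0,0,1],[0,0,0.03,0,0,0,1],[0,0,0,0,0,0,1]],
])

```text
clock: 17.2
eef_pos: [619.3, 95.8, 82.4]
tcp_rot: [3.136, -0.001, 1.501]
contact_force: [0.3, 0.4, -0.2]
opening: 1.0
grasp_force: 0.0
```

```bash
python3 -u - <<'E'
from h import *
s=sense(); print(s['eef_pos'],s['tcp_rot'])
f=cam('wrist'); u=proj(f,[616.8,95.3,72])[0]; print(u,pads(f,{'b':(*u,28)},72))
E
```

```text
[619.3473473   95.80691534  82.43922541] [ 3.13589220e+00 -1.30102529e-03  1.50055919e+00]
[255.24054197 222.50014265] {'b': (array([615.8,  95.5]), np.int32(426), array([614.5,  79.3]), array([28. , 28.8]), 85.7)}
```

Blue sits in the cell by the stop. Now red.

Emit:
send_rows([
  [[-0.0196,-0.0299,0,0,0,-0.0883,1],[-0.0196,-0.0299,0,0,0,-0.0883,1],[-0.0196,-0.0299,0,0,0,-0.0883,1],[-0.0196,-0.0299,0,0,0,-0.0883,1],[-0.0196,-0.0299,0,0,0,-0.0883,1],[-0.0196,-0.0299,0,0,0,-0.0883,1],[-0.0196,-0.0299,0,0,0,-0.0883,1],[-0.0196,-0.0299,0,0,0,-0.0883,1],[-0.0196,-0.0299,0,0,0,-0.0883,1],[0,0,-0.02,0,0,0,1]],
])

```text
clock: 18.25
eef_pos: [439.2, -176.5, 59.5]
tcp_rot: [3.139, -0.0, 0.7]
contact_force: [0.6, 0.9, -0.7]
opening: 0.998
grasp_force: 0.0
```

Emit:
send_rows([
  [[0,0,0,0,0,0,1],[0,0,0,0,0,0,1]],
])

```text
clock: 18.45
eef_pos: [439.8, -173.3, 58.3]
tcp_rot: [-3.14, 0.001, 0.706]
contact_force: [0.0, 0.4, 0.1]
opening: 0.998
grasp_force: 0.0
```

```bash
python3 -u - <<'E'
from h import *
s=sense(); print(s['eef_pos'],s['tcp_rot'])
f=cam('wrist'); u=proj(f,[442.4,-173.4,36])[0]; print(u,pads(f,{'r':(*u,40)},36))
E
```

```text
[ 439.76624059 -173.32791457   58.31684492] [-3.13993847e+00  7.39653004e-04  7.06034121e-01]
[261.39193711 211.51976215] {'r': (array([ 442.3, -173.4]), np.int32(385), array([ 442.2, -173.5]), array([24.2, 24. ]), 40.4)}
```

Emit:
send_rows([
  [[0.0025,0,-0.03,0,0,0,1],[0,0,-0.025,0,0,0,1],[0,0,-0.013,0,0,0,1],[0,0,0,0,0,0,1],[0,0,0,0,0,0,-1],[0,0,0,0,0,0,-1],[0,0,0,0,0,0,-1],[0,0,0,0,0,0,-1],[0,0,0,0,0,0,-1],[0,0,0,0,0,0,-1]],
])

```text
clock: 19.5
eef_pos: [443.4, -173.9, -8.3]
tcp_rot: [3.14, -0.001, 0.706]
contact_force: [-0.8, 1.0, 6.9]
opening: 0.365
grasp_force: 29.9
```

Emit:
send_rows([
  [[0,0,0.02,0,0,0,-1],[0,0,0.03,0,0,0,-1],[0,0,0.03,0,0,0,-1],[0.0282,0.0295,0,0,0,0.1323,-1],[0.0282,0.0295,0,0,0,0.1323,-1],[0.0282,0.0295,0,0,0,0.1323,-1],[0.0282,0.0295,0,0,0,0.1323,-1],[0.0282,0.0295,0,0,0,0.1323,-1],[0.0282,0.0295,0,0,0,0.1323,-1],[0,0,0,0,0,0,-1]],
])

```text
clock: 20.5
eef_pos: [615.8, 6.6, 71.5]
tcp_rot: [3.138, -0.001, 1.506]
contact_force: [-0.0, -0.3, -0.4]
opening: 0.368
grasp_force: 30.3
```

Emit:
send_rows([
  [[0,0,0,0,0,0,-1],[0,0,-0.02,0,0,0,-1],[0,0,-0.015,0,0,0,-1],[0,0,-0.003,0,0,0,-1],[0,0,0,0,0,0,-1],[0,0,0,0,0,0,-1]],
])

```text
clock: 21.1
eef_pos: [612.1, 2.9, 33.2]
tcp_rot: [3.141, 0.0, 1.499]
contact_force: [0.4, -0.1, -0.6]
opening: 0.367
grasp_force: 30.4
```

Emit:
send_rows([
  [[-0.001,0.0007,-0.003,0,0,0,-1],[0,0,-0.002,0,0,0,-1],[0,0,0,0,0,0,-1],[0,0,0,0,0,0,1],[0,0,0,0,0,0,1],[0,0,0,0,0,0,1],[0,0,0,0,0,0,1],[0,0,0.02,0,0,0,1],[0,0,0.03,0,0,0,1],[0,0,0,0,0,0,1]],
])

```text
clock: 22.1
eef_pos: [613.7, 4.0, 81.4]
tcp_rot: [3.136, -0.0, 1.5]
contact_force: [0.4, 0.6, 0.9]
opening: 1.0
grasp_force: 0.0
```

```bash
python3 -u - <<'E'
from h import *
s=sense(); print(s['eef_pos'],s['tcp_rot'])
f=cam('wrist')
for n,p in dict(r=[610.4,3.6,72],y=[613.6,49.8,72],b=[616,95.5,72]).items():
    u=proj(f,p)[0]; print(n,u,pads(f,{'b':(*u,26)},72))
save(f,'w6.png',(100,0,420,384),1.55)
E
```

```text
[613.65347638   4.04142436  81.37357499] [ 3.13582396e+00 -4.37077344e-04  1.49970345e+00]
r [254.19592092 223.11169759] {'b': (array([610. ,   4.5]), np.int32(430), array([608.6, -11.6]), array([28.8, 29.2]), 85.7)}
y [253.66527128 155.467692  ] {'b': (array([613.6,  49.4]), np.int32(533), array([613. ,  42.8]), array([28.7, 29.3]), 85.7)}
b [251.78201451  78.15216351] {'b': (array([615.8,  94.7]), np.int32(662), array([617.9,  97.5]), array([29.2, 24.4]), 86.6)}
```

Emit:
send_rows([
  [[-0.0019,-0.0251,0,0,0,0.0554,1],[-0.0019,-0.0251,0,0,0,0.0554,1],[-0.0019,-0.0251,0,0,0,0.0554,1],[-0.0019,-0.0251,0,0,0,0.0554,1],[-0.0019,-0.0251,0,0,0,0.0554,1],[0,0,0,0,0,0,1],[0,0,0,0,0,0,1],[0,0,0,0,0,0,1]],
])

```text
clock: 22.95
eef_pos: [601.2, -120.7, 77.3]
tcp_rot: [-3.141, -0.001, 1.776]
contact_force: [0.3, 0.1, 0.5]
opening: 0.995
grasp_force: 0.0
```

```bash
cat >> h.py <<'E'
def knob(f,c=(602,-122),r=45):
    u=proj(f,[c[0],c[1],80])[0]; h=cv2.cvtColor(f['img'],cv2.COLOR_RGB2HSV).astype(int)
    yy,xx=np.mgrid[:384,:512]; near=np.hypot(xx-u[0],yy-u[1])<r
    red=near&(h[...,1]>150)&((h[...,0]<8)|(h[...,0]>172)); print('knob px',u,red.sum(),np.histogram(h[...,2][red],8))
    w=near&(h[...,1]<60)&(h[...,2]>220); w=cv2.morphologyEx((w&(cv2.dilate(red.astype(np.uint8),np.ones((3,3)))>0)).astype(np.uint8),cv2.MORPH_CLOSE,np.ones((3,3)))
    P=np.argwhere(w)[:,::-1]
    if len(P)>3:
        R=cv2.minAreaRect(ray(f,P,80)[:,:2].astype(np.float32)); print('white mark',R)
    return u
E
python3 -u - <<'E'
from h import *
s=sense(); print(s['eef_pos'],s['tcp_rot'])
f=cam('wrist'); u=knob(f)
save(f,'k2.png',(150,130,370,300),3.5)
E
```

```text
[ 601.22623984 -120.68544481   77.25548667] [-3.14089823e+00 -5.86844989e-04  1.77613507e+00]
knob px [259.66958578 232.24723305] 2640 (array([  37,  120,   78,   31,   62,   78,  168, 2066]), array([ 84.   , 105.375, 126.75 , 148.125, 169.5  , 190.875, 212.25 ,
       233.625, 255.   ]))
white mark ((601.32080078125, -114.55795288085938), (35.485076904296875, 22.280838012695312), 14.292484283447266)
```

View pics/k2.png

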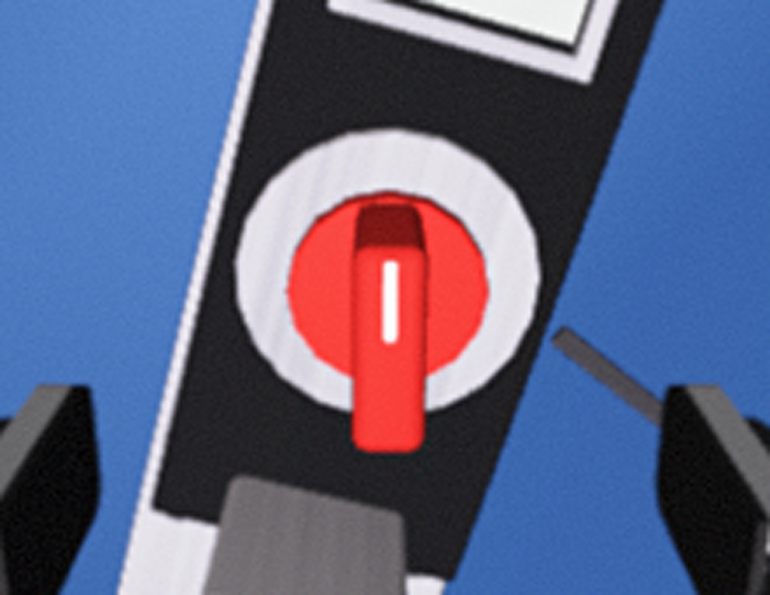

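Wrist picture: bar vertical in the picture (top from (390,248) to (390,450)), so tool and bar are aligned within a degree, fingers clear on both sides. All three modules stand in their cells. Gripping the knob.

Emit:
send_rows([
  [[0,0,-0.02,0,0,0,0.3],[0,0,-0.02,0,0,0,0.3],[0,0,-0.006,0,0,0,0.3],[0,0,0,0,0,0,-1],[0,0,0,0,0,0,-1],[0,0,0,0,0,0,-1],[0,0,0,0,0,0,-1],[0,0,0,0,0,0,-1],[0,0,0,0,0,0,-1]],
], grip_force=60)

```text
clock: 23.9
eef_pos: [603.2, -121.3, 33.0]
tcp_rot: [3.138, 0.001, 1.776]
contact_force: [4.7, 3.4, 1.7]
opening: 0.149
grasp_force: 60.8
```

Emit:
send_rows([
  [[0,0,0,0,0,0.1,-1],[0,0,0,0,0,0.12,-1],[0,0,0,0,0,0.12,-1],[0,0,0,0,0,0.12,-1],[0,0,0,0,0,0.12,-1],[0,0,0,0,0,0.12,-1],[0,0,0,0,0,0.12,-1],[0,0,0,0,0,0.12,-1],[0,0,0,0,0,0.12,-1],[0,0,0,0,0,0.12,-1]],
])

```text
clock: 24.9
eef_pos: [602.5, -122.2, 33.0]
tcp_rot: [-3.141, 0.002, 2.962]
contact_force: [0.4, -0.8, 2.8]
opening: 0.149
grasp_force: 61.2
```

Emit:
send_rows([
  [[0,0,0,0,0,0.05,-1],[0,0,0,0,0,0.05,-1],[0,0,0,0,0,0.02,-1],[0,0,0,0,0,0,-1],[0,0,0,0,0,0,-1]],
])

```text
clock: 25.4
eef_pos: [602.5, -122.0, 33.0]
tcp_rot: [-3.141, 0.002, 3.076]
contact_force: [0.6, -0.7, 6.5]
opening: 0.154
grasp_force: 61.7
```

```bash
python3 -u -c "
from h import *
s=sense(); print(s['eef_pos'],s['tcp_rot'],s['contact_force'],s['wrist_torque'],s['opening'],s['grasp_force'])"
```

```text
[ 602.47891367 -122.03140787   32.96169902] [-3.14085119e+00  2.11080150e-03  3.07617981e+00] [ 0.61862067 -0.73171631  6.47519938] [-0.33243287 -0.06757408 -0.00409596] 0.15418568078959136 61.65380001068115
```

Knob is at the loose end (bar along the rail's x). I keep hold of it and slide the carriage towards the stop.

Emit:
send_rows([
  [[0.0003,0.004,0,0,0,0,-1],[0.0006,0.008,0,0,0,0,-1],[0.0007,0.01,0,0,0,0,-1],[0.0007,0.01,0,0,0,0,-1],[0.0007,0.01,0,0,0,0,-1],[0.0007,0.01,0,0,0,0,-1],[0.0006,0.008,0,0,0,0,-1],[0.0003,0.004,0,0,0,0,-1],[0.0001,0.002,0,0,0,0,-1],[0,0,0,0,0,0,-1]],
])

```text
clock: 26.4
eef_pos: [607.1, -55.3, 32.9]
tcp_rot: [3.142, 0.002, 3.076]
contact_force: [0.7, 1.8, 7.2]
opening: 0.149
grasp_force: 61.8
```

Emit:
send_rows([
  [[0.0001,0.0015,0,0,0,0,-1],[0,0,0,0,0,0,-1]],
])

```text
clock: 26.6
eef_pos: [607.2, -54.1, 33.0]
tcp_rot: [-3.141, 0.002, 3.076]
contact_force: [0.9, -0.6, 7.6]
opening: 0.151
grasp_force: 61.8
```

Emit:
send_rows([
  [[0.0001,0.002,0,0,0,0,-1],[0.0001,0.002,0,0,0,0,-1],[0,0,0,0,0,0,-1]],
])

```text
clock: 26.9
eef_pos: [607.5, -50.1, 33.0]
tcp_rot: [-3.141, 0.002, 3.076]
contact_force: [0.5, -0.3, 6.7]
opening: 0.15
grasp_force: 61.7
```

Emit:
send_rows([
  [[0.0001,0.001,0,0,0,0,-1],[0.0001,0.001,0,0,0,0,-1],[0,0,0,0,0,0,-1]],
])

```text
clock: 27.2
eef_pos: [607.6, -48.2, 33.0]
tcp_rot: [-3.141, 0.002, 3.076]
contact_force: [0.1, 0.4, 7.4]
opening: 0.15
grasp_force: 61.7
```

Emit:
send_rows([
  [[0.0001,0.001,0,0,0,0,-1],[0,0.0005,0,0,0,0,-1],[0,0,0,0,0,0,-1]],
])

```text
clock: 27.5
eef_pos: [607.8, -46.8, 33.0]
tcp_rot: [-3.141, 0.002, 3.076]
contact_force: [0.4, -1.1, 7.2]
opening: 0.154
grasp_force: 61.7
```

Emit:
send_rows([
  [[0.0001,0.001,0,0,0,0,-1],[0,0.0005,0,0,0,0,-1],[0,0,0,0,0,0,-1]],
])

```text
clock: 27.8
eef_pos: [607.9, -45.3, 33.0]
tcp_rot: [-3.141, 0.002, 3.076]
contact_force: [0.6, -1.2, 7.7]
opening: 0.155
grasp_force: 61.7
```

Emit:
send_rows([
  [[0.0001,0.001,0,0,0,0,-1],[0,0,0,0,0,0,-1]],
])

```text
clock: 28.0
eef_pos: [607.9, -45.0, 33.0]
tcp_rot: [-3.14, 0.002, 3.077]
contact_force: [-0.5, -5.4, 6.8]
opening: 0.149
grasp_force: 61.7
```

Emit:
send_rows([
  [[0.0001,0.001,0,0,0,0,-1],[0,0,0,0,0,0,-1]],
])

```text
clock: 28.2
eef_pos: [607.9, -44.9, 33.0]
tcp_rot: [-3.139, 0.002, 3.077]
contact_force: [-0.2, -10.9, 6.9]
opening: 0.15
grasp_force: 61.8
```

At the stop (y −44.9, 11 N back). Locking clockwise.

Emit:
send_rows([
  [[0,0,0,0,0,-0.1,-1],[0,0,0,0,0,-0.12,-1],[0,0,0,0,0,-0.12,-1],[0,0,0,0,0,-0.12,-1],[0,0,0,0,0,-0.12,-1],[0,0,0,0,0,-0.12,-1],[0,0,0,0,0,-0.12,-1],[0,0,0,0,0,-0.12,-1],[0,0,0,0,0,-0.12,-1],[0,0,0,0,0,-0.12,-1]],
])

```text
clock: 29.2
eef_pos: [608.5, -43.9, 33.0]
tcp_rot: [3.139, 0.002, 1.892]
contact_force: [2.7, -4.0, 4.9]
opening: 0.152
grasp_force: 61.4
```

Emit:
send_rows([
  [[0,0,0,0,0,-0.1,-1],[0,0,0,0,0,-0.05,-1],[0,0,0,0,0,0,-1],[0,0,0,0,0,0,-1],[0,0,0,0,0,0,-1]],
])

```text
clock: 29.7
eef_pos: [608.7, -43.8, 33.0]
tcp_rot: [3.139, 0.002, 1.747]
contact_force: [2.2, -4.6, 5.5]
opening: 0.153
grasp_force: 61.6
```

```bash
python3 -u -c "
from h import *
s=sense(); print(s['eef_pos'],s['tcp_rot'],s['contact_force'],s['wrist_torque'],s['opening'],s['grasp_force'])"
```

```text
[608.6580351  -43.80985974  32.97212574] [3.13875674e+00 1.62724897e-03 1.74731169e+00] [ 2.1594575  -4.56354801  5.46857145] [-0.79715762 -0.26342526 -0.1222925 ] 0.15308735219429748 61.57173156738281
```

Locked (joint ≈ 1.32). Releasing and going above the probe for a close look.

Emit:
send_rows([
  [[0,0,0,0,0,0,0.3],[0,0,0,0,0,0,0.3],[0,0,0,0,0,0,0.3],[0,0,0.02,0,0,0,0.3],[0,0,0.04,0,0,0,0.3],[-0.012,-0.0238,0,0,0,-0.1313,0.3],[-0.012,-0.0238,0,0,0,-0.1313,0.3],[-0.012,-0.0238,0,0,0,-0.1313,0.3],[-0.012,-0.0238,0,0,0,-0.1313,0.5],[-0.012,-0.0238,0,0,0,-0.1313,1]],
])

```text
clock: 30.7
eef_pos: [546.2, -162.5, 91.6]
tcp_rot: [-3.141, 0.0, 1.085]
contact_force: [0.5, -0.5, 0.2]
opening: 0.897
grasp_force: 0.0
```

Emit:
send_rows([
  [[-0.012,-0.0238,0,0,0,-0.1313,1],[-0.012,-0.0238,0,0,0,-0.1313,1],[-0.012,-0.0238,0,0,0,-0.1313,1],[-0.012,-0.0238,0,0,0,-0.1313,1],[-0.012,-0.0238,0,0,0,-0.1313,1],[-0.012,-0.0238,0,0,0,-0.1313,1],[-0.012,-0.0238,0,0,0,-0.1313,1],[-0.012,-0.0238,0,0,0,-0.1313,1],[0,0,0,0,0,0,1],[0,0,0,0,0,0,1]],
])

```text
clock: 31.7
eef_pos: [450.6, -352.3, 91.5]
tcp_rot: [-3.141, 0.001, 0.04]
contact_force: [0.4, 0.5, 0.4]
opening: 1.001
grasp_force: 0.0
```

```bash
python3 -u - <<'E'
from h import *
s=sense(); print(s['clock'],s['eef_pos'],s['tcp_rot'])
f=cam('wrist'); pickle.dump(f,open('w7.pkl','wb'))
g=cv2.cvtColor(f['img'],cv2.COLOR_RGB2HSV).astype(int); H,S,V=g[...,0],g[...,1],g[...,2]
o=((H>5)&(H<22)&(S>150)&(V>200)).astype(np.uint8)
_,l,st,c=cv2.connectedComponentsWithStats(o); A=[]
for i in range(1,len(st)):
  if st[i,4]>150:
    P=ray(f,np.argwhere(l==i)[:,::-1],75)[:,:2].astype(np.float32); R=cv2.minAreaRect(P); print('part',st[i],np.round(R[0],1),np.round(R[1],1),R[2],P.min(0),P.max(0))
save(f,'w7.png',k=1.2)
E
```

```text
31.7 [ 450.62567193 -352.27347453   91.48809838] [-3.14075811e+00  5.02104464e-04  4.02299890e-02]
part [ 251   97   27   99 2460] [ 498.6 -354. ] [63.9 16.9] 2.2231645584106445 [ 466.46332 -363.6405 ] [ 530.76807 -344.60248]
part [ 253  235   23   72 1588] [ 405.5 -358.3] [62.3 16.5] 3.311002254486084 [ 374.21594 -367.62057] [ 436.8428 -348.9897]
```

View pics/w7.png

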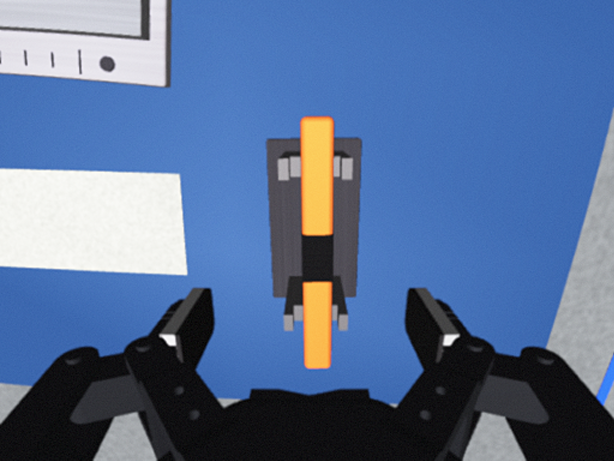

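Bar lies along the view, band at (317,257), fingers clear of the forks. Probe centre ≈ (452.5,−356.2), yaw 0.045; gripping it at the band.

Emit:
send_rows([
  [[0.002,-0.0038,-0.02,0,0,0.005,1],[0,0,-0.02,0,0,0,1],[0,0,-0.02,0,0,0,1],[0,0,-0.003,0,0,0,1],[0,0,0,0,0,0,1],[0,0,0,0,0,0,1]],
], grip_force=60)

```text
clock: 32.35
eef_pos: [453.9, -356.1, 29.6]
tcp_rot: [3.141, -0.001, 0.046]
contact_force: [1.3, 0.1, 0.0]
opening: 0.999
grasp_force: 0.0
```

Emit:
send_rows([
  [[0,0,0,0,0,0,-1],[0,0,0,0,0,0,-1],[0,0,0,0,0,0,-1],[0,0,0,0,0,0,-1],[0,0,0,0,0,0,-1],[0,0,0,0,0,0,-1],[0,0,0,0,0,0,-1]],
])

```text
clock: 33.05
eef_pos: [453.2, -356.3, 29.1]
tcp_rot: [3.141, -0.0, 0.045]
contact_force: [-0.6, -0.3, 5.3]
opening: 0.198
grasp_force: 59.0
```

Emit:
send_rows([
  [[0,0,0.015,0,0,0,-1],[0,0,0.035,0,0,0,-1],[0,0,0.041,0,0,0,-1],[0.0039,0.0362,0,0,0,0,-1],[0.0039,0.0362,0,0,0,0,-1],[0.0039,0.0362,0,0,0,0,-1],[0.0039,0.0362,0,0,0,0,-1],[0.0039,0.0362,0,0,0,0,-1],[0.0039,0.0362,0,0,0,0,-1],[0.0039,0.0362,0,0,0,0,-1]],
])

```text
clock: 34.05
eef_pos: [480.4, -101.4, 120.6]
tcp_rot: [3.141, -0.001, 0.045]
contact_force: [0.5, 0.0, -2.0]
opening: 0.197
grasp_force: 58.8
```

Emit:
send_rows([
  [[0.0039,0.0362,0,0,0,0,-1],[0.0039,0.0362,0,0,0,0,-1],[0.0039,0.0362,0,0,0,0,-1],[0.0039,0.0362,0,0,0,0,-1],[0.0039,0.0362,0,0,0,0,-1],[0,0,0,0,0,0,-1],[0,0,0,0,0,0,-1],[0,0,0,0,0,0,-1],[0,0,0,0,0,0,-1],[0,0,0,0,0,0,-1]],
])

```text
clock: 35.05
eef_pos: [499.8, 77.3, 119.8]
tcp_rot: [3.142, 0.0, 0.043]
contact_force: [-0.2, 0.1, -1.3]
opening: 0.202
grasp_force: 59.0
```

```bash
python3 -u - <<'E'
from h import *
s=sense(); print(s['clock'],s['eef_pos'],s['tcp_rot'],s['contact_force'],s['opening'])
f=cam('wrist'); g=cam('scene'); pickle.dump((f,g),open('w8.pkl','wb'))
for n,p in dict(r=[615.5,81,72],y=[619,126.4,72],b=[621.3,172.1,72]).items():
    u=proj(f,p)[0]
    try: print(n,u,pads(f,{'b':(*u,20)},72)['b'][:2])
    except Exception as e: print(n,u,e)
t=s['eef_pos']+np.array([71.2,3.2,-16.1]); u=proj(g,t)[0]; print('tip scene px',u)
cv2.imwrite('pics/w8.png',np.hstack([cv2.resize(f['img'],(400,300)),cv2.resize(g['img'][int(u[1])-50:int(u[1])+40,int(u[0])-60:int(u[0])+60],(400,300),interpolation=cv2.INTER_CUBIC)])[:,:,::-1])
E
```

```text
35.05 [499.82702264  77.29715652 119.83895073] [3.14152679e+00 1.28449866e-04 4.33704510e-02] [-0.1815647   0.1188138  -1.32645813] 0.20234039179137425
r [260.00961712  44.6938379 ] (array([615.3,  80.9]), np.int32(479))
y [194.80646195  36.70334663] (array([618.9, 126. ]), np.int32(486))
b [129.59664217  31.54090803] (array([621.2, 171.3]), np.int32(475))
tip scene px [281.32394047 182.66149256]
```

View pics/w8.png

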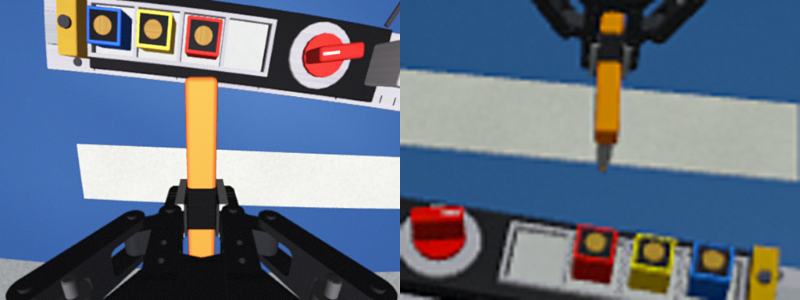

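Wrist view (left) shows red (203,37), yellow (155,31), blue (106,26) upright in cells, carriage against the stop, probe level; in the scene crop (right) the tip lies at (602,170), matching the predicted pixel. Moving above red.

Emit:
send_rows([
  [[0.011,0.0001,0,0,0,0,-1],[0.011,0.0001,0,0,0,0,-1],[0.011,0.0001,-0.01,0,0,0,-1],[0.0113,0.0001,-0.01,0,0,0,-1],[0,0,-0.006,0,0,0,-1],[0,0,0,0,0,0,-1],[0,0,0,0,0,0,-1],[0,0,0,0,0,0,-1],[0,0,0,0,0,0,-1]],
])

```text
clock: 36.05
eef_pos: [544.2, 78.7, 94.2]
tcp_rot: [-3.142, -0.0, 0.045]
contact_force: [-0.6, 0.1, -2.1]
opening: 0.198
grasp_force: 59.0
```

```bash
python3 -u -c "
from h import *
s=sense(); print(s['eef_pos'],s['tcp_rot'],s['contact_force'])"
```

```text
[544.1680122   78.67714995  94.17126517] [-3.14151519e+00 -4.89003980e-04  4.48899158e-02] [-0.62531092  0.12846654 -2.1182061 ]
```

Emit:
send_rows([
  [[0,-0.001,-0.002,0,0,0,-1],[0,0,-0.002,0,0,0,-1],[0,0,-0.002,0,0,0,-1],[0,0,-0.002,0,0,0,-1],[0,0,-0.0018,0,0,0,-1],[0,0,0,0,0,0,-1],[0,0,0,0,0,0,-1],[0,0,0,0,0,0,-1],[0,0,0,0,0,0,-1]],
])

```text
clock: 36.95
eef_pos: [544.2, 77.6, 84.0]
tcp_rot: [-3.142, 0.0, 0.045]
contact_force: [0.1, 0.1, 0.0]
opening: 0.198
grasp_force: 59.1
```

```bash
python3 -u -c "
from h import *
s=sense(); print(s['eef_pos'],s['contact_force'],s['wrist_torque'])
g=cam('scene'); u=proj(g,s['eef_pos']+np.array([71.2,3.2,-12.5]))[0].astype(int); print(u)
save(g,'touch_r.png',(u[0]-45,u[1]-40,u[0]+45,u[1]+30),7)"
```

```text
[544.19849811  77.60894257  84.02521224] [0.09826147 0.12665105 0.00080309] [-0.03393979 -0.0015417   0.03470819]
[279 203]
```

View pics/touch_r.png

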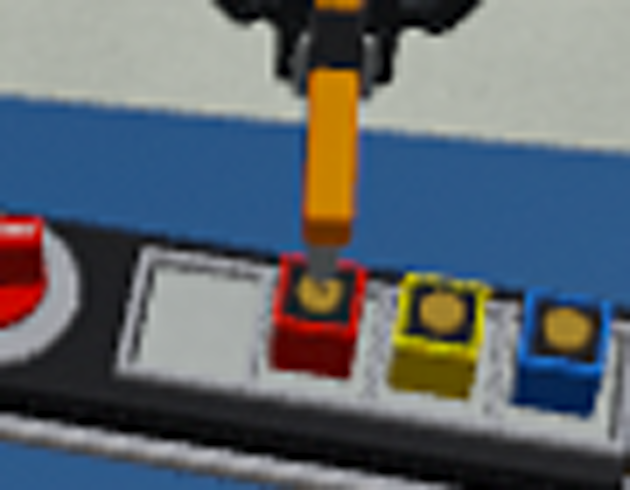

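The tip stands on the red pad (320,285) and the force rose by about 1.5–2 N: touched. Same for yellow, then blue.

Emit:
send_rows([
  [[0,0,0.008,0,0,0,-1],[0,0,0.012,0,0,0,-1],[0.0012,0.015,0,0,0,0,-1],[0.0012,0.015,0,0,0,0,-1],[0.0012,0.0151,0,0,0,0,-1],[0,0,0,0,0,0,-1],[0,0,0,0,0,0,-1],[0,0,0,0,0,0,-1],[0,0,0,0,0,0,-1]],
])

```text
clock: 37.9
eef_pos: [547.6, 122.4, 103.8]
tcp_rot: [3.141, 0.0, 0.045]
contact_force: [1.3, -0.2, -0.6]
opening: 0.203
grasp_force: 59.0
```

```bash
python3 -u - <<'E'
from h import *
s=sense(); print(s['eef_pos'],s['tcp_rot'],s['contact_force'])
f=cam('wrist')
for n,p in dict(r=[615.3,80.9,72],y=[618.9,126,72],b=[621.2,171.3,72]).items():
    u=proj(f,p)[0]; print(n,u)
    if u[1]>20:
        try: print(pads(f,{'b':(*u,16)},72)['b'][:2])
        except Exception as e: print(e)
E
```

```text
[547.64141341 122.41723927 103.78896999] [3.14139889e+00 4.50393896e-04 4.46026283e-02] [ 1.26516657 -0.15226543 -0.61442304]
r [322.89254189 119.20954469]
(array([615.6,  81.3]), np.int32(475))
y [257.64240423 110.67684186]
(array([617.8, 126.7]), np.int32(846))
b [191.11008765 104.46697862]
(array([621.4, 171.7]), np.int32(485))
```

Emit:
send_rows([
  [[0,0.0004,-0.008,0,0,0,-1],[0,0,-0.004,0,0,0,-1],[0,0,-0.003,0,0,0,-1],[0,0,-0.003,0,0,0,-1],[0,0,-0.002,0,0,0,-1],[0,0,0,0,0,0,-1],[0,0,0,0,0,0,-1],[0,0,0,0,0,0,-1],[0,0,0,0,0,0,-1]],
])

```text
clock: 38.85
eef_pos: [547.9, 123.1, 84.2]
tcp_rot: [-3.142, -0.0, 0.045]
contact_force: [-0.5, -0.5, 0.3]
opening: 0.199
grasp_force: 59.1
```

Emit:
send_rows([
  [[0,0,0.008,0,0,0,-1],[0,0,0.012,0,0,0,-1],[0.0008,0.015,0,0,0,0,-1],[0.0008,0.015,0,0,0,0,-1],[0.0008,0.0152,0,0,0,0,-1],[0,0,0,0,0,0,-1],[0,0,0,0,0,0,-1],[0,0,0,0,0,0,-1],[0,0,0,0,0,0,-1]],
])

```text
clock: 39.75
eef_pos: [550.0, 168.0, 103.8]
tcp_rot: [3.141, 0.001, 0.045]
contact_force: [0.1, -0.4, -1.3]
opening: 0.199
grasp_force: 59.0
```

Emit:
send_rows([
  [[0,0.0003,-0.008,0,0,0,-1],[0,0,-0.004,0,0,0,-1],[0,0,-0.003,0,0,0,-1],[0,0,-0.003,0,0,0,-1],[0,0,-0.002,0,0,0,-1],[0,0,0,0,0,0,-1],[0,0,0,0,0,0,-1],[0,0,0,0,0,0,-1],[0,0,0,0,0,0,-1]],
])

```text
clock: 40.65
eef_pos: [550.3, 168.6, 84.2]
tcp_rot: [-3.142, -0.0, 0.045]
contact_force: [-0.5, -1.3, -0.1]
opening: 0.198
grasp_force: 59.1
```

Emit:
send_rows([
  [[0,0,0.01,0,0,0,-1],[0,0,0.026,0,0,0,-1],[-0.007,-0.035,0,0,0,0,-1],[-0.0075,-0.0405,0,0,0,0,-1],[-0.0075,-0.0405,0,0,0,0,-1],[-0.0075,-0.0405,0,0,0,0,-1],[-0.0075,-0.0405,0,0,0,0,-1],[-0.0075,-0.0405,0,0,0,0,-1],[-0.0075,-0.0405,0,0,0,0,-1],[-0.0075,-0.0405,0,0,0,0,-1]],
])

```text
clock: 41.65
eef_pos: [490.6, -151.5, 120.9]
tcp_rot: [3.141, -0.001, 0.045]
contact_force: [1.6, -0.3, -1.7]
opening: 0.198
grasp_force: 59.0
```

Emit:
send_rows([
  [[-0.0075,-0.0405,0,0,0,0,-1],[-0.0075,-0.0405,0,0,0,0,-1],[-0.0075,-0.0405,0,0,0,0,-1],[-0.0075,-0.0405,0,0,0,0,-1],[-0.0075,-0.0405,0,0,0,0,-1],[0,0,0,0,0,0,-1],[0,0,0,0,0,0,-1],[0,0,0,0,0,0,-1],[0,0,0,0,0,0,-1]],
])

```text
clock: 42.55
eef_pos: [453.5, -351.3, 120.2]
tcp_rot: [-3.141, 0.0, 0.046]
contact_force: [-0.3, -0.7, -1.8]
opening: 0.197
grasp_force: 59.1
```

```bash
python3 -u -c "
from h import *
s=sense(); print(s['eef_pos'],s['tcp_rot'],s['contact_force'])"
```

```text
[ 453.48027897 -351.2713194   120.18182854] [-3.14134104e+00  1.46752973e-05  4.60381299e-02] [-0.26535949 -0.70042432 -1.84522985]
```

Above the cradle; small correction, then laying the probe down.

Emit:
send_rows([
  [[-0.0003,-0.005,-0.02,0,0,0,-1],[0,0,-0.025,0,0,0,-1],[0,0,-0.02,0,0,0,-1],[0,0,-0.01,0,0,0,-1],[0,0,0,0,0,0,-1],[0,0,0,0,0,0,-1],[0,0,0,0,0,0,-1]],
])

```text
clock: 43.25
eef_pos: [453.7, -357.7, 46.1]
tcp_rot: [3.14, -0.001, 0.045]
contact_force: [-0.7, 0.1, -1.5]
opening: 0.201
grasp_force: 59.1
```

Emit:
send_rows([
  [[0,0,-0.008,0,0,0,-1],[0,0,-0.006,0,0,0,-1],[0,0,0,0,0,0,-1],[0,0,0,0,0,0,-1]],
])

```text
clock: 43.65
eef_pos: [452.7, -357.3, 30.7]
tcp_rot: [-3.141, 0.0, 0.045]
contact_force: [0.1, 0.3, -0.3]
opening: 0.198
grasp_force: 59.1
```

Emit:
send_rows([
  [[0.0003,0.001,0,0,0,0,-1],[0,0,-0.001,0,0,0,-1],[0,0,0,0,0,0,-1],[0,0,0,0,0,0,-0.2],[0,0,0,0,0,0,1],[0,0,0,0,0,0,1],[0,0,0,0,0,0,1],[0,0,0,0,0,0,1],[0,0,0,0,0,0,1]],
])

```text
clock: 44.55
eef_pos: [453.2, -356.4, 30.0]
tcp_rot: [3.142, -0.0, 0.045]
contact_force: [-0.6, -0.3, -0.2]
opening: 1.005
grasp_force: 0.0
```

Emit:
send_rows([
  [[0,0,0.02,0,0,0,1],[0,0,0.04,0,0,0,1],[0,0,0,0,0,0,1],[0,0,0,0,0,0,1],[0,0,0,0,0,0,1]],
])

```text
clock: 45.05
eef_pos: [452.6, -355.9, 89.2]
tcp_rot: [-3.141, 0.001, 0.045]
contact_force: [-0.3, -0.1, 0.2]
opening: 1.003
grasp_force: 0.0
```

```bash
cat > pr.py <<'E'
from h import *
s=sense(); print(s['clock'],s['eef_pos'],s['tcp_rot'])
f=cam('wrist'); g=cv2.cvtColor(f['img'],cv2.COLOR_RGB2HSV).astype(int); H,S,V=g[...,0],g[...,1],g[...,2]
o=((H>5)&(H<22)&(S>150)&(V>200)).astype(np.uint8)
_,l,st,c=cv2.connectedComponentsWithStats(o)
for i in range(1,len(st)):
  if st[i,4]>150:
    P=ray(f,np.argwhere(l==i)[:,::-1],75)[:,:2].astype(np.float32); R=cv2.minAreaRect(P); print('part',np.round(R[0],1),np.round(R[1],1),R[2],P.min(0),P.max(0))
t=cam('top')
for n,p in dict(r=[615.3,80.9,72],y=[618.9,126,72],b=[621.2,171.3,72]).items():
    u=proj(t,p)[0]
    try: print(n,pads(t,{'b':(*u,7)},72)['b'][:2])
    except Exception as e: print(n,e)
E
python3 -u pr.py
```

```text
45.05 [ 452.64722352 -355.94636768   89.18914466] [-3.14080150e+00  9.50519461e-04  4.48627993e-02]
part [ 498.9 -353.6] [63.4 17. ] 2.4779930114746094 [ 466.87582 -363.11334] [ 530.8196  -344.34756]
part [ 405.8 -357.9] [61.2 16.8] 2.4600024223327637 [ 375.01773 -367.33475] [ 436.72202 -348.54474]
r (array([617.2,  80.3]), np.int32(17))
y (array([620.4, 125.4]), np.int32(20))
b (array([623.3, 171.4]), np.int32(17))
```

Probe is back exactly in its cradle, modules unmoved. Back to the knob.

Emit:
send_rows([
  [[0.01195,0.024,0,0,0,0.1309,1],[0.01195,0.024,0,0,0,0.1309,1],[0.01195,0.024,0,0,0,0.1309,1],[0.01195,0.024,0,0,0,0.1309,0.5],[0.01195,0.024,0,0,0,0.1309,0.3],[0.01195,0.024,0,0,0,0.1309,0.3],[0.01195,0.024,0,0,0,0.1309,0.3],[0.01195,0.024,0,0,0,0.1309,0.3],[0.01195,0.024,0,0,0,0.1309,0.3],[0.01195,0.024,0,0,0,0.1309,0.3]],
])

```text
clock: 46.15
eef_pos: [572.4, -115.2, 88.9]
tcp_rot: [-3.14, 0.0, 1.359]
contact_force: [-0.1, -0.1, 1.4]
opening: 0.649
grasp_force: 0.0
```

Emit:
send_rows([
  [[0.01195,0.024,0,0,0,0.1309,0.3],[0.01195,0.024,0,0,0,0.1309,0.3],[0.01195,0.024,0,0,0,0.1309,0.3],[0,0,0,0,0,0,0.3],[0,0,0,0,0,0,0.3],[0,0,0,0,0,0,0.3],[0,0,0,0,0,0,0.3]],
])

```text
clock: 46.85
eef_pos: [607.9, -45.2, 89.7]
tcp_rot: [-3.141, -0.0, 1.745]
contact_force: [-0.1, -0.4, -0.6]
opening: 0.649
grasp_force: 0.0
```

```bash
python3 -u -c "
from h import *
s=sense(); print(s['eef_pos'],s['tcp_rot'],s['contact_force'])"
```

```text
[607.92918951 -45.24159739  89.66942369] [-3.14077195e+00 -7.87683835e-05  1.74451694e+00] [-0.11809097 -0.38523427 -0.60148071]
```

Well placed. Descend, grip and loosen.

Emit:
send_rows([
  [[0.0003,0.0006,-0.02,0,0,0,0.3],[0,0,-0.025,0,0,0,0.3],[0,0,-0.012,0,0,0,0.3],[0,0,0,0,0,0,-1],[0,0,0,0,0,0,-1],[0,0,0,0,0,0,-1],[0,0,0,0,0,0,-1],[0,0,0,0,0,0,-1],[0,0,0,0,0,0,-1]],
], grip_force=60)

```text
clock: 47.75
eef_pos: [609.0, -44.1, 34.2]
tcp_rot: [3.141, 0.001, 1.746]
contact_force: [-3.8, -2.2, 6.9]
opening: 0.149
grasp_force: 59.3
```

Emit:
send_rows([
  [[0,0,0,0,0,0.1,-1],[0,0,0,0,0,0.12,-1],[0,0,0,0,0,0.12,-1],[0,0,0,0,0,0.12,-1],[0,0,0,0,0,0.12,-1],[0,0,0,0,0,0.12,-1],[0,0,0,0,0,0.12,-1],[0,0,0,0,0,0.12,-1],[0,0,0,0,0,0.12,-1],[0,0,0,0,0,0.12,-1]],
])

```text
clock: 48.75
eef_pos: [608.3, -44.7, 34.2]
tcp_rot: [-3.14, -0.0, 2.932]
contact_force: [-5.8, -5.4, 9.2]
opening: 0.148
grasp_force: 59.7
```

Emit:
send_rows([
  [[0,0,0,0,0,0.08,-1],[0,0,0,0,0,0.05,-1],[0,0,0,0,0,0.02,-1],[0,0,0,0,0,0,-1],[0,0,0,0,0,0,-1]],
])

```text
clock: 49.25
eef_pos: [608.3, -44.8, 34.1]
tcp_rot: [-3.14, -0.001, 3.077]
contact_force: [-6.5, -6.7, 9.5]
opening: 0.152
grasp_force: 59.7
```

Emit:
send_rows([
  [[-0.0003,-0.004,0,0,0,0,-1],[-0.0006,-0.008,0,0,0,0,-1],[-0.0007,-0.01,0,0,0,0,-1],[-0.0007,-0.01,0,0,0,0,-1],[-0.0007,-0.01,0,0,0,0,-1],[-0.0007,-0.01,0,0,0,0,-1],[-0.0007,-0.01,0,0,0,0,-1],[-0.0006,-0.008,0,0,0,0,-1],[-0.0003,-0.005,0,0,0,0,-1],[0,0,0,0,0,0,-1]],
])

```text
clock: 50.25
eef_pos: [603.1, -119.5, 34.2]
tcp_rot: [-3.141, -0.001, 3.076]
contact_force: [-6.4, -0.8, 8.9]
opening: 0.147
grasp_force: 59.6
```

Emit:
send_rows([
  [[-0.0002,-0.003,0,0,0,0,-1],[-0.0002,-0.003,0,0,0,0,-1],[0,0,0,0,0,0,-1]],
])

```text
clock: 50.55
eef_pos: [602.7, -125.0, 34.2]
tcp_rot: [3.142, -0.001, 3.076]
contact_force: [-6.6, -1.0, 8.9]
opening: 0.149
grasp_force: 59.6
```

Emit:
send_rows([
  [[-0.0002,-0.003,0,0,0,0,-1],[-0.0002,-0.003,0,0,0,0,-1],[0,0,0,0,0,0,-1]],
])

```text
clock: 50.85
eef_pos: [602.3, -130.9, 34.2]
tcp_rot: [3.141, -0.001, 3.076]
contact_force: [-5.8, -0.5, 9.0]
opening: 0.148
grasp_force: 59.6
```

Emit:
send_rows([
  [[-0.0001,-0.002,0,0,0,0,-1],[-0.0001,-0.002,0,0,0,0,-1],[0,0,0,0,0,0,-1]],
])

```text
clock: 51.15
eef_pos: [602.0, -134.8, 34.2]
tcp_rot: [3.141, -0.001, 3.076]
contact_force: [-6.0, 0.4, 9.2]
opening: 0.152
grasp_force: 59.7
```

Emit:
send_rows([
  [[-0.0001,-0.002,0,0,0,0,-1],[-0.0002,-0.002,0,0,0,0,-1],[0,0,0,0,0,0,-1]],
])

```text
clock: 51.45
eef_pos: [601.7, -138.7, 34.1]
tcp_rot: [3.141, -0.001, 3.076]
contact_force: [-5.8, 0.3, 8.9]
opening: 0.15
grasp_force: 59.7
```

Emit:
send_rows([
  [[-0.0001,-0.002,0,0,0,0,-1],[0,0,0,0,0,0,-1]],
])

```text
clock: 51.65
eef_pos: [601.6, -140.7, 34.2]
tcp_rot: [3.141, -0.001, 3.076]
contact_force: [-5.7, 1.2, 8.8]
opening: 0.148
grasp_force: 59.7
```

Emit:
send_rows([
  [[-0.0001,-0.002,0,0,0,0,-1],[-0.0002,-0.002,0,0,0,0,-1],[0,0,0,0,0,0,-1]],
])

```text
clock: 51.95
eef_pos: [601.5, -141.7, 34.2]
tcp_rot: [3.137, -0.001, 3.075]
contact_force: [-3.6, 16.5, 10.4]
opening: 0.155
grasp_force: 60.3
```

Emit:
send_rows([
  [[-0.0001,-0.002,0,0,0,0,-1],[0,0,0,0,0,0,-1]],
])

```text
clock: 52.15
eef_pos: [601.5, -141.8, 34.2]
tcp_rot: [3.135, -0.001, 3.074]
contact_force: [-3.0, 26.7, 11.5]
opening: 0.152
grasp_force: 60.6
```

Hard end reached (y −141.8, 27 N). Ease 2.5 mm of push and lock.

Emit:
send_rows([
  [[0.0002,0.0025,0,0,0,0,-1],[0,0,0,0,0,-0.1,-1],[0,0,0,0,0,-0.12,-1],[0,0,0,0,0,-0.12,-1],[0,0,0,0,0,-0.12,-1],[0,0,0,0,0,-0.12,-1],[0,0,0,0,0,-0.12,-1],[0,0,0,0,0,-0.12,-1],[0,0,0,0,0,-0.12,-1],[0,0,0,0,0,-0.12,-1]],
])

```text
clock: 53.15
eef_pos: [602.0, -141.0, 34.1]
tcp_rot: [3.14, -0.004, 2.011]
contact_force: [-3.2, 18.1, 9.9]
opening: 0.152
grasp_force: 60.3
```

Emit:
send_rows([
  [[0,0,0,0,0,-0.12,-1],[0,0,0,0,0,-0.12,-1],[0,0,0,0,0,-0.04,-1],[0,0,0,0,0,0,-1],[0,0,0,0,0,0,-1],[0,0,0,0,0,0,-1]],
])

```text
clock: 53.75
eef_pos: [602.3, -140.9, 34.2]
tcp_rot: [3.14, -0.004, 1.735]
contact_force: [-1.0, 18.9, 8.3]
opening: 0.15
grasp_force: 60.3
```

```bash
python3 -u -c "
from h import *
s=sense(); print(s['eef_pos'],s['tcp_rot'],s['contact_force'],s['wrist_torque'])"
```

```text
[ 602.26682518 -140.94430944   34.1801281 ] [ 3.14043996 -0.00415553  1.73527092] [-0.99408499 18.91180773  8.28682304] [ 3.03247624  0.22046426 -0.05034251]
```

Emit:
send_rows([
  [[0,0.0015,0,0,0,0,-1],[0,0,0,0,0,0,0.3],[0,0,0,0,0,0,0.3],[0,0,0,0,0,0,0.3],[0,0,0.02,0,0,0,0.3],[0,0,0.04,0,0,0,0.3],[-0.02,0.01,0.04,0,0,-0.12,0.3],[-0.03,0.01,0.04,0,0,-0.12,0.3],[-0.03,0.01,0.04,0,0,-0.12,0.3],[-0.03,0.01,0.03,0,0,-0.12,0.3]],
])

```text
clock: 54.75
eef_pos: [492.7, -103.3, 243.7]
tcp_rot: [3.139, -0.0, 1.251]
contact_force: [0.9, -0.6, 0.1]
opening: 0.647
grasp_force: 0.0
```

Emit:
send_rows([
  [[-0.02,0.01,0,0,0,-0.13,0.3],[0,0.01,0,0,0,-0.13,0.3],[0,0.01,0,0,0,-0.13,0.3],[0,0.01,0,0,0,-0.13,0.3],[0,0.01,0,0,0,-0.13,0.3],[0,0,0,0,0,-0.13,0.3],[0,0,0,0,0,-0.13,0.3],[0,0,0,0,0,-0.13,0.3],[0,0,0,0,0,0,0.3],[0,0,0,0,0,0,0.3]],
])

```text
clock: 55.75
eef_pos: [473.1, -53.4, 241.5]
tcp_rot: [3.141, -0.0, 0.22]
contact_force: [0.7, 0.6, 0.7]
opening: 0.651
grasp_force: 0.0
```

```bash
python3 -u - <<'E'
from h import *
s=sense(); print(s['clock'],s['eef_pos'],s['tcp_rot'])
f=cam('wrist'); pickle.dump(f,open('w9.pkl','wb'))
for n,p in dict(r=[608.5,-15.9,72],y=[612.1,29.2,72],b=[614.4,74.6,72]).items():
    u=proj(f,p)[0]; print(n,u,*pads(f,{'b':(*u,14)},72)['b'])
h=cv2.cvtColor(f['img'],cv2.COLOR_RGB2HSV).astype(int)
u=proj(f,[600.8,-141.3,80])[0]; yy,xx=np.mgrid[:384,:512]
w=(np.hypot(xx-u[0],yy-u[1])<14)&(h[...,2]>200)&(h[...,1]<110); P=np.argwhere(w)[:,::-1]; print(u,len(P))
if len(P)>3:
    Q=ray(f,P,80)[:,:2]; d=np.linalg.svd(Q-Q.mean(0))[2][0]; print('mark',Q.mean(0),np.arctan2(d[1],d[0]))
E
```

```text
55.75 [473.11615641 -53.37174362 241.47923942] [ 3.14147641e+00 -1.17794990e-04  2.20003784e-01]
r [251.5714669   43.77674152] [608.7 -15.6] 205 [615.5 -13.7] [25.2 25.8] 85.9
y [211.71109891  30.78861212] [612.2  29.4] 211 [619.6  36.6] [25.1 25.6] 86.0
b [170.91327409  19.25640822] [614.5  74.9] 210 [622.1  86.9] [25.9 26.1] 85.8
[360.67828034  77.30879798] 84
mark [ 603.1623594  -140.85897641] -1.1578154995774341
```

Modules and carriage are as expected; I'll check the knob angle with a cleaner mask (the mark mask mixed in the disc).

```bash
python3 -u - <<'E'
from h import *
f=pickle.load(open('w9.pkl','rb')); h=cv2.cvtColor(f['img'],cv2.COLOR_RGB2HSV).astype(int)
u=proj(f,[601,-141,80])[0]; yy,xx=np.mgrid[:384,:512]; near=np.hypot(xx-u[0],yy-u[1])<32
red=(near&(h[...,1]>130)&((h[...,0]<8)|(h[...,0]>172))).astype(np.uint8)
# holes inside the red blob = white mark
cs,hi=cv2.findContours(red,cv2.RETR_CCOMP,cv2.CHAIN_APPROX_NONE)
for c,q in zip(cs,hi[0]):
    if q[3]>=0 and len(c)>8:
        Q=ray(f,c.reshape(-1,2),80)[:,:2]; R=cv2.minAreaRect(Q.astype(np.float32)); d=np.linalg.svd(Q-Q.mean(0))[2][0]; print(len(c),R,np.arctan2(d[1],d[0]))
big=max(cs,key=cv2.contourArea).reshape(-1,2); Q=ray(f,big,80)[:,:2]; r=Q-[601.5,-141]; k=np.argsort(-np.hypot(*r.T))[:6]; print(r[k].round(1).tolist())
E
```

```text
34 ((599.5433959960938, -130.3673095703125), (5.616419792175293, 18.14328956604004), 7.477893352508545) -1.444048349576589
[[-16.3, 26.1], [-15.3, 26.4], [-18.1, 24.4], [-14.3, 26.7], [-19.9, 22.7], [-13.3, 27.0]]
```

```bash
python3 -c "
from rig import sign_off
print(sign_off())"
```

```text
the job is handed in; nothing more can be done
None
```

The job is done and handed in at about 56 s: red, yellow and blue (no green was present) stand in the tray, were touched in that order with the carriage locked at the stop, the probe is back in its cradle, and the loaded carriage is locked at its far end.

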